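# Clear the stacked ski-tuning kit into its trays

## Task

The tuning kit has been piled up in two stacks: take them apart and put every piece in its own place. Set the wide steel tin upright in the round yellow coaster first and then stand the slim white tin upright inside it; the green wax block goes in the green tray, the red nylon brush in the red tray and the steel brush in the grey tray, bristles down, each lying flat on the floor of its tray. Don't knock either tin over, and leave the blue scraper lying where it is.

Things in the scene. Friction and masses are not known exactly. Their poses are not given: they have to be found in the camera images.
- nylon_brush: Red nylon ski brush, loose, bristles down: a red block 120 (its x) by 56 (its y) mm, 24 mm thick, on red bristles (slightly inset); 45 mm high in all, block from 21 to 45 mm above its underside. About 160 g. Origin: centre of the underside (bristle tips); z up. At the start it is the bottom of one of the two stacks. Which of the wax block and the wide tin lies on which brush changes from start to start.
- steel_brush: Steel ski brush, loose, bristles down: grey plastic block with shiny steel bristles, same shape, sizes, mass, axes and origin as the red one (120 x 56 x 45 mm). At the start it is the bottom of the other stack.
- wax_block: Green block of ski wax, loose, 80 (its x) by 46 (its y) by 25 mm high, with three score lines across the top, about 85 g. Origin: centre of its underside, z up. At the start it lies on one of the brushes and carries the slim white tin.
- wide_tin: Wide, low, open round tin of bare steel, loose: outer diameter 64 mm, height 38 mm, wall and floor 3 mm (inner diameter 58 mm), about 90 g. Origin: centre of its underside, z up towards the mouth. At the start it stands on one of the brushes, the one without the wax block.
- slim_tin: Slim, tall, open round tin, white, loose: outer diameter 36 mm, height 80 mm, wall 2.5 mm, about 70 g. Origin: centre of its underside, z up towards the mouth. At the start it stands on the wax block. Stood inside the wide tin its underside is 3 mm above the wide tin's and 45 mm of it stand out over the wide tin's rim.
- red_tray: Shallow red tray, fixed to the bench, place of the red nylon brush: inside 142 (its x) by 78 (its y) mm, walls 4 mm thick, floor 4 mm above the bench, top of the lip 10 mm above the bench. Origin: centre of its underside, on the bench; its x is its long side.
- grey_tray: Shallow grey tray, fixed to the bench, place of the steel brush: same shape and sizes as the red tray.
- green_tray: Shallow green tray, fixed to the bench, place of the wax block: inside 102 (its x) by 68 (its y) mm, walls 4 mm thick, floor 4 mm above the bench, top of the lip 10 mm above the bench. Origin: centre of its underside; its x is its long side.
- coaster: Round yellow coaster with a low lip, fixed to the bench, place of the wide tin: outer diameter 94 mm, inner diameter 86 mm, floor 4 mm and top of the lip 10 mm above the bench. Origin: centre of its underside.
- scraper: Blue plastic ski scraper, a loose flat sheet 60 (its x) by 130 (its y) by 4 mm lying on the bench between the two stacks, 50 g. Not to be handled. Origin: centre of its underside.

How it is judged:
By the outcome, as a careful person would: the job done as asked, in the order asked, and still so for the second after the job is handed in, with the robot touching nothing.
It also fails if it takes over 131 s, if anything falls off the work surface, if the arm or the gripper's body presses on something with over 40 N, if the wrist force passes 120 N, or if a joint passes its speed limit or range.

## Robot

A 7-joint arm with a two-finger parallel gripper is mounted at the origin on the work surface. World frame = base frame: x ahead of the robot, y to its left, z up, the work surface at z = 0. Lengths are in m, angles in rad, forces in N, time in s.
With the tool pointing down it reaches from about 0.425 to 0.825 m from the base axis. Payload 3.6 kg.
Tool frame: the origin (TCP) lies on the centre line of the jaws, within the pads' length; the fingertips stand 25 mm ahead of it and the grasp point (between the pads) lies 6 mm ahead of it (env.finger_overhang is the distance from the TCP to the fingertips, in m); x points along the fingers, y is the direction in which the jaws open and shut, and the axes are right-handed (so a half turn about x gives the same grasp; the last joint's range is limited). The gripper opens to 85 mm and grips with 20 to 120 N. Pads are 22 mm wide; open, the fingers measure 114 mm over their backs; the gripper's body (76 mm by 85 mm) begins 54 mm behind the grasp point. The pads swing forward as they close: fully open they stand 13 mm farther back than shut.
Start: joints at [1.298, 0.615, -0.013, 1.423, 0.008, 1.103, -0.04], TCP at [0.159, -0.63, 0.256] pointing down, gripper open.
Joint ranges: [-3.12, 3.12], [-0.3, 2.06], [-1.34, 1.32], [0.26, 2.42], [-1.36, 4.5], [0.01, 1.98], [-2.84, 2.84]. Speed limits (rad/s): [2.79, 2.79, 3.14, 3.14, 3.14, 3.14, 3.14].

## Interface

Orientations are given as a unit quaternion [x, y, z, w].
In Python, from station import env, imaging, job gives the robot as it stands.
- The arm moves only by the tool jog_arm, never from a script. Its argument "moves" is a list of rows, each an object with "delta_pos": the shift along the tool's x, y, z in m, a list of three; "rotation": the turn, a rotation vector about the tool's x, y, z in rad, a list of three. In form: [{"delta_pos": [tx, ty, tz], "rotation": [wx, wy, wz]}, ...]. A call has 1 to 12 rows; each row shifts and turns the pose as measured when the row begins, along the tool's axes as they then stand; what a row does not reach is not made up. A row lasts 1/10 s, in which the tool goes at most 50 mm and 8.59 degrees, less where a joint would pass 70% of its speed; a pose out of reach is approached as far as the arm can. A call with a gripper value outside its range is refused whole. "fingers" is the opening, from 0 (shut) to 1 (fully open), set as the call begins (left out, the last holds). The fingers move at their own pace and stop on an object; "newtons" is the grip in N (left out, the last holds). Time passes only in rows, so rows that do not move let the fingers close. It gives the time, the measured TCP pose, the force and the opening at its end, in the units of the state.
- env.get_obs(): the state, without advancing time (a new reading comes with each control period).
- imaging.get_image(name): name is "scene" or "top" or "wrist"; returns a dict with "image" (480x640x3 uint8, red, green, blue), "z_map" (480x640 float32, m along the optical axis (not along the pixel's ray), 0 where there is no reading), "vertical_fov" (degrees; the focal length in pixels is half the picture's height over the tangent of half this angle, whatever the lens; pixels are square), "cx", "cy" (the principal point, pixels), "world_from_camera" (4x4, takes a point from camera to world coordinates); the wrist camera has in their place "mount" (4x4, takes a point from camera to tool coordinates, whose origin is the TCP and whose axes are the tool frame's). Camera axes: x right, y up, looking along -z (the intrinsics and any distortion apply to the point x, -y, -z); pixel columns grow to the right and rows downward; lengths in m; the calibration is good to about 2 mm. A picture is of the moment at which its call begins: read the wrist's pose just before it.
- job.close_job(): hands the job in, once; it reports no verdict.
The state is a dict: "time": time; "joint_positions": joint angles; "qd": joint speeds; "effort": joint torques, N m; "eef_pos": TCP position; "eef_rot": TCP orientation; "force": force on the tool from outside, world axes, zero at the start; "wrist_torque": the same for the moment, N m; "width": finger opening in m.
Only numpy, scipy, OpenCV 4.12 (cv2) and the standard library are available. Lean on these libraries where they do the work, as an engineer would, in place of code of your own. Each camera call takes 0.05 s, during which the arm holds its last target. There are 200 camera calls.

## Working session

There is one attempt and no reset: what is moved stays moved. The work goes in short steps, Python scripts to look and compute and a tool call to move; the robot and the scene stay as the last step left them, time stands still between calls to the robot, and variables do not carry over. Pictures are saved under pics/ and viewed, on a budget of 14 in all, crops included, one or two more only if the job needs it, and the job is handed in when it is done.

Besides the shell and the picture viewer there is one more tool, called after "Emit:" as name(argument=value, ...), one argument or row to a line, values as JSON. jog_arm: Moves the arm, as the interface text tells. Its arguments: {"type":"object","properties":{"moves":{"type":"array","items":{"type":"object","properties":{"delta_pos":{"type":"array","items":{"type":"number"}},"rotation":{"type":"array","items":{"type":"number"}}}}},"fingers":{"type":"number"},"newtons":{"type":"number"}},"required":["moves"]}

```bash
mkdir -p pics; ls; cat > h.py <<'E'
import numpy as np, cv2
from station import env, imaging, job
def save(n,f):
    d=imaging.get_image(n); cv2.imwrite('pics/'+f,d['image'][:,:,::-1]); return d
def world(d,T=None):
    z=d['z_map']; h,w=z.shape; f=h/2/np.tan(np.radians(d['vertical_fov'])/2)
    v,u=np.mgrid[:h,:w]; P=np.stack([(u-d['cx'])/f*z,-(v-d['cy'])/f*z,-z,np.ones_like(z)],-1)
    T=d['world_from_camera'] if T is None else T
    return (P@np.asarray(T).T)[...,:3]
E
python3 - <<'E'
from h import *
print({k:(np.round(v,3).tolist() if not np.isscalar(v) else v) for k,v in env.get_obs().items()}, env.finger_overhang)
for n in('top','scene'):
    d=save(n,n+'0.png'); np.savez(n+'0.npz',**d)
    print(n,{k:v for k,v in d.items() if k not in('image','z_map')},(d['z_map']==0).mean())
E
```

```text
pics
{'time': 0.0, 'joint_positions': [1.298, 0.616, -0.013, 1.425, 0.008, 1.103, -0.04], 'qd': [0.003, 0.0, 0.0, 0.002, -0.0, -0.0, 0.001], 'effort': [-0.0, -46.921, 0.259, -17.103, 0.01, 0.01, -0.0], 'eef_pos': [0.159, -0.63, 0.255], 'eef_rot': [-0.702, -0.088, 0.702, -0.086], 'force': [0.103, -0.846, 0.087], 'wrist_torque': [0.055, 0.063, 0.023], 'width': 0.08528972119691576} 0.025
top {'vertical_fov': 46.12327702388008, 'cx': 323.6830525918155, 'cy': 233.99829118831005, 'world_from_camera': array([[-0.00406376,  0.99470982, -0.10264431,  0.4269221 ],
       [-0.9998916 , -0.00549449, -0.01365977,  0.0012974 ],
       [-0.01415149,  0.10257768,  0.99462433,  1.17444472],
       [ 0.        ,  0.        ,  0.        ,  1.        ]])} 0.004130859375
scene {'vertical_fov': 45.970725118339026, 'cx': 322.0083051302196, 'cy': 240.00660119765956, 'world_from_camera': array([[ 0.79173832, -0.49984556,  0.3511479 ,  0.88546852],
       [ 0.61080415,  0.65559273, -0.443978  , -0.43944862],
       [-0.00828958,  0.56599699,  0.82436563,  0.91052889],
       [ 0.        ,  0.        ,  0.        ,  1.        ]])} 0.004029947916666667
```

View pics/top0.png

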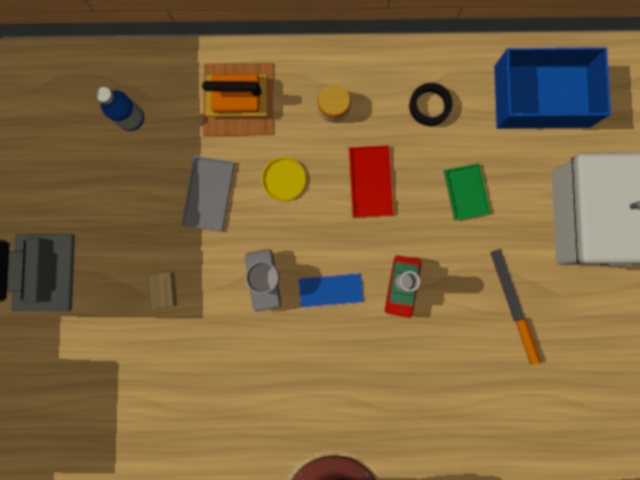

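View pics/scene0.png

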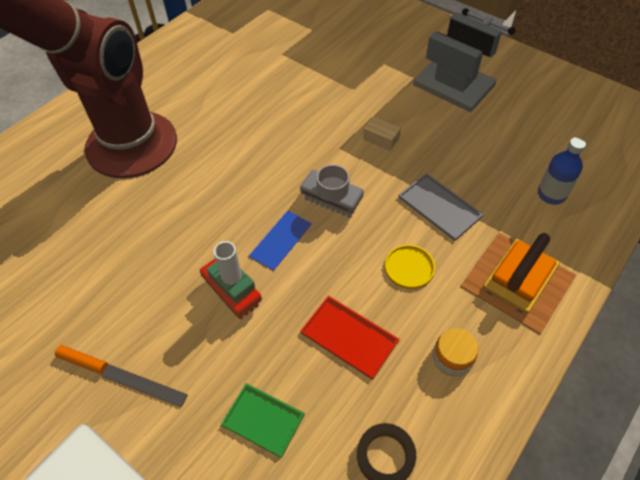

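The top view shows the steel brush with the wide tin on it at (262,280), and the red brush with the wax and slim tin at (404,287). The scraper is at (331,290). The trays are grey (209,194), red (371,181) and green (467,192), and the coaster is at (285,179).

```bash
cat >> h.py <<'E'
def plane(d,uv,h,T=None):
    "pixels -> world points on z=h"
    f=240/np.tan(np.radians(d['vertical_fov'])/2); uv=np.atleast_2d(uv).astype(float)
    T=np.asarray(d['world_from_camera'] if T is None else T)
    r=np.c_[(uv[:,0]-d['cx'])/f,-(uv[:,1]-d['cy'])/f,-np.ones(len(uv))]@T[:3,:3].T
    o=T[:3,3]; return o+r*((h-o[2])/r[:,2])[:,None]
def rect(P):
    (c,s,a)=cv2.minAreaRect((P[:,:2]*1000).astype(np.float32))
    if s[0]<s[1]: s=s[::-1]; a+=90
    return np.round(c,1),np.round(s,1),round((a+90)%180-90,1)  # centre mm, long/short, long axis deg from world x
def blob(m,near=None):
    n,l,st,c=cv2.connectedComponentsWithStats(m.astype(np.uint8))
    i=1+np.argmax(st[1:,4]) if near is None else 1+np.argmin(np.linalg.norm(c[1:]-near,axis=1)+1e3*(st[1:,4]<40))
    return l==i
def mask(img,name):
    H,S,V=[x.astype(int) for x in cv2.split(cv2.cvtColor(img,cv2.COLOR_RGB2HSV))]
    return dict(red=((H<6)|(H>174))&(S>180)&(V>90),green=(H>45)&(H<95)&(S>90)&(V>30),yellow=(H>22)&(H<34)&(S>220),blue=(H>105)&(H<130)&(S>150),
      grey=(S<70)&(V>50))[name]
def edge(m): 
    c=max(cv2.findContours(m.astype(np.uint8),0,1)[0],key=cv2.contourArea); return c[:,0]
E
python3 - <<'E'
from h import *
d=dict(np.load('top0.npz')); img=d['image']
W=world(d)
for n,c,near,h in[('grey_tray','grey',(209,194),.010),('coaster','yellow',(285,179),.010),('red_tray','red',(371,181),.010),('green_tray','green',(467,192),.010),
  ('steel','grey',(262,280),.045),('nylon','red',(404,287),.045),('scraper','blue',(331,290),.004),('wax','green',(404,287),.070)]:
    m=blob(mask(img,c),near); print(n,m.sum(),*rect(plane(d,edge(m),h)), 'depth z',np.round(np.percentile(W[m][:,2],[5,50,95]),3))
# height bands
for n,box,lo,hi in [('steel_top',(235,290,240,320),.035,.055),('wide_rim',(235,290,240,320),.07,.1),('nylon_top',(375,440,240,325),.035,.053),('wax_top',(375,440,240,325),.06,.08),('slim_rim',(375,440,240,325),.135,.17)]:
    s=np.zeros(img.shape[:2],bool); s[box[2]:box[3],box[0]:box[1]]=1
    m=s&(W[...,2]>lo)&(W[...,2]<hi); print(n,m.sum(),*rect(W[m]),np.median(W[m][:,2]).round(4))
E
```

```text
grey_tray 2871 [634.8 260.4] [150.2  86.9] -9.1 depth z [0.    0.004 0.01 ]
coaster 1494 [663.9 101.3] [90.6 89.6] 89.6 depth z [0.    0.004 0.01 ]
red_tray 2708 [658.4 -81.7] [146.4  82.6] 2.7 depth z [0.    0.004 0.009]
green_tray 1872 [ 634.5 -281.7] [108.1  76.3] 10.6 depth z [-0.     0.004  0.011]
steel 1656 [452.1 139.9] [116.7  65.9] 8.5 depth z [0.041 0.046 0.082]
nylon 309 [ 409.8 -135. ] [55.6 53. ] -12.2 depth z [0.04  0.044 0.048]
scraper 1612 [431.4   3.5] [126.1  54.9] -85.4 depth z [-0.     0.004  0.007]
wax 258 [ 423.2 -136.5] [42.2 32.3] 80.9 depth z [0.066 0.069 0.074]
steel_top 1497 [453.9 137.7] [119.9  63.7] 10.0 0.0454
wide_rim 196 [456.8 137.9] [62.7 62. ] -89.3 0.0815
nylon_top 675 [ 439.7 -141.1] [119.9  57.5] -11.2 0.0434
wax_top 752 [ 444.6 -140. ] [79.9 46.4] -8.7 0.0698
slim_rim 115 [ 447.4 -138.9] [34.9 34.5] 45.4 0.1482
```

```bash
cat >> h.py <<'E'
from scipy.spatial.transform import Rotation as Ro
def plan(wps, step=.045, rstep=.14):
    """wps: list of (x,y,z,jaw_deg or None); prints turn then shift for each, tool axes"""
    o=env.get_obs(); p=np.array(o['eef_pos']); R=Ro.from_quat(o['eef_rot'])
    print('now',np.round(p,4),'jaw',round(np.degrees(np.arctan2(*R.as_matrix()[[1,0],1])),1),'j',np.round(o['joint_positions'],2),'w',round(o['width'],4),'F',np.round(o['force'],1),'t',round(o['time'],2))
    for x,y,z,a in wps:
        if a is not None:
            best=None
            for k in(0,180):
                c,s=np.cos(np.radians(a+k)),np.sin(np.radians(a+k))
                R2=Ro.from_matrix(np.array([[0,c,s],[0,s,-c],[-1,0,0]])); v=(R.inv()*R2).as_rotvec()
                if best is None or np.linalg.norm(v)<np.linalg.norm(best[0]): best=(v,R2)
            v,R=best; n=int(np.ceil(np.linalg.norm(v)/rstep)); 
            if np.linalg.norm(v)>.004: print('  turn',n,'x',np.round(v/n,4).tolist())
        t=R.inv().apply(np.array([x,y,z])-p); n=max(1,int(np.ceil(np.linalg.norm(t)/step)))
        print('  shift',n,'x',np.round(t/n,4).tolist(),'total',np.round(t,4).tolist()); p=np.array([x,y,z])
def wristT(d,o):
    T=np.eye(4); T[:3,:3]=Ro.from_quat(o['eef_rot']).as_matrix(); T[:3,3]=o['eef_pos']; return T@np.asarray(d['mount'])
E
python3 -c "
from h import *
plan([(.52,-.32,.255,None),(.457,.138,.255,100)])"
```

```text
now [ 0.1587 -0.6297  0.2553] jaw -75.9 j [ 1.3   0.62 -0.01  1.42  0.01  1.1  -0.04] w 0.0855 F [ 1.3 -0.1 -1.1] t 0.1
  shift 11 x [0.0001, -0.0193, -0.0387] total [0.0008, -0.212, -0.4261]
  turn 1 x [0.0723, 0.0001, 0.0023]
  shift 11 x [-0.0, -0.042, -0.0016] total [-0.0, -0.462, -0.0175]
```

Emit:
jog_arm(
  moves=[
    {"delta_pos": [0, -0.0193, -0.0387]},
    {"delta_pos": [0, -0.0193, -0.0387]},
    {"delta_pos": [0, -0.0193, -0.0387]},
    {"delta_pos": [0, -0.0193, -0.0387]},
    {"delta_pos": [0, -0.0193, -0.0387]},
    {"delta_pos": [0, -0.0193, -0.0387]},
    {"delta_pos": [0, -0.0193, -0.0387]},
    {"delta_pos": [0, -0.0193, -0.0387]},
    {"delta_pos": [0, -0.0193, -0.0387]},
    {"delta_pos": [0, -0.0193, -0.0387]},
    {"delta_pos": [0, -0.0193, -0.0387]},
    {"delta_pos": [0, 0, 0], "rotation": [0.072, 0, 0]},
  ],
  fingers=1,
)

```text
invalid input
```

Emit:
jog_arm(
  moves=[
    {"delta_pos": [0, -0.042, -0.0016]},
    {"delta_pos": [0, -0.042, -0.0016]},
    {"delta_pos": [0, -0.042, -0.0016]},
    {"delta_pos": [0, -0.042, -0.0016]},
    {"delta_pos": [0, -0.042, -0.0016]},
    {"delta_pos": [0, -0.042, -0.0016]},
    {"delta_pos": [0, -0.042, -0.0016]},
    {"delta_pos": [0, -0.042, -0.0016]},
    {"delta_pos": [0, -0.042, -0.0016]},
  ],
)

```text
invalid input
```

```bash
python3 -c "
from h import *
plan([(.457,.138,.20,100)])"
```

```text
now [ 0.1587 -0.6297  0.2553] jaw -75.9 j [ 1.3   0.62 -0.01  1.42  0.01  1.1  -0.04] w 0.0855 F [ 1.3 -0.1 -1.1] t 0.1
  turn 1 x [0.0723, 0.0001, 0.0023]
  shift 19 x [0.0029, -0.0371, -0.0225] total [0.0553, -0.7042, -0.4271]
```

Rows probably need both keys.

Emit:
jog_arm(
  moves=[
    {"delta_pos": [0, -0.0193, -0.0387], "rotation": [0, 0, 0]},
    {"delta_pos": [0, -0.0193, -0.0387], "rotation": [0, 0, 0]},
    {"delta_pos": [0, -0.0193, -0.0387], "rotation": [0, 0, 0]},
    {"delta_pos": [0, -0.0193, -0.0387], "rotation": [0, 0, 0]},
    {"delta_pos": [0, -0.0193, -0.0387], "rotation": [0, 0, 0]},
    {"delta_pos": [0, -0.0193, -0.0387], "rotation": [0, 0, 0]},
    {"delta_pos": [0, -0.0193, -0.0387], "rotation": [0, 0, 0]},
    {"delta_pos": [0, -0.0193, -0.0387], "rotation": [0, 0, 0]},
    {"delta_pos": [0, -0.0193, -0.0387], "rotation": [0, 0, 0]},
    {"delta_pos": [0, -0.0193, -0.0387], "rotation": [0, 0, 0]},
    {"delta_pos": [0, -0.0193, -0.0387], "rotation": [0, 0, 0]},
    {"delta_pos": [0, 0, 0], "rotation": [0.072, 0, 0]},
  ],
  fingers=1,
)

```text
time: 1.3
eef_pos: [0.5298, -0.3079, 0.2458]
eef_rot: [-0.701, -0.063, 0.708, -0.054]
force: [0.2, -0.1, -0.1]
width: 0.0854
```

```bash
python3 -c "
from h import *
plan([(.457,.138,.2,100)])"
```

```text
now [ 0.5298 -0.3079  0.2458] jaw -80.5 j [ 0.51  0.57 -0.02  1.54  0.01  1.05 -0.92] w 0.0854 F [ 0.2 -0.1 -0.1] t 1.3
  turn 1 x [-0.0087, 0.0084, 0.0145]
  shift 11 x [0.0042, -0.0411, -0.0005] total [0.0458, -0.4518, -0.0057]
```

Emit:
jog_arm(
  moves=[
    {"delta_pos": [0, 0, 0], "rotation": [-0.009, 0.008, 0.0145]},
    {"delta_pos": [0, -0.041, -0.0005], "rotation": [0, 0, 0]},
    {"delta_pos": [0, -0.041, -0.0005], "rotation": [0, 0, 0]},
    {"delta_pos": [0, -0.041, -0.0005], "rotation": [0, 0, 0]},
    {"delta_pos": [0, -0.041, -0.0005], "rotation": [0, 0, 0]},
    {"delta_pos": [0, -0.041, -0.0005], "rotation": [0, 0, 0]},
    {"delta_pos": [0, -0.041, -0.0005], "rotation": [0, 0, 0]},
    {"delta_pos": [0, -0.041, -0.0005], "rotation": [0, 0, 0]},
    {"delta_pos": [0.01, -0.041, -0.0005], "rotation": [0, 0, 0]},
    {"delta_pos": [0.01, -0.041, -0.0005], "rotation": [0, 0, 0]},
    {"delta_pos": [0.01, -0.041, -0.0005], "rotation": [0, 0, 0]},
    {"delta_pos": [0.016, -0.041, -0.0005], "rotation": [0, 0, 0]},
  ],
)

```text
time: 2.5
eef_pos: [0.451, 0.1352, 0.1943]
eef_rot: [0.707, 0.054, -0.702, 0.062]
force: [2.0, 0.5, -0.1]
width: 0.0855
```

```bash
python3 - <<'E'
from h import *
o=env.get_obs(); d=save('wrist','w1.png'); np.savez('w1.npz',**d); T=wristT(d,o); W=world(d,T)
print(np.round(T[:3,3],3),np.round(d['mount'],3).tolist())
for n,lo,hi in[('rim',.076,.092),('brush',.04,.052)]:
    m=(W[...,2]>lo)&(W[...,2]<hi)&(abs(W[...,0]-.455)<.09)&(abs(W[...,1]-.138)<.09); m=blob(m)
    print(n,m.sum(),*rect(W[m]),np.median(W[m][:,2]).round(4))
plan([(.457,.138,.2,100),(.457,.138,.08,None)])
E
```

```text
[0.527 0.15  0.314] [[0.002, 0.307, -0.952, -0.119], [1.0, -0.0, 0.002, -0.001], [0.0, -0.952, -0.307, -0.078], [0.0, 0.0, 0.0, 1.0]]
rim 1973 [454.8 138.1] [63.4 63. ] -10.1 0.084
brush 4291 [452.  137.9] [54.9 53.4] 60.6 0.0496
now [0.4474 0.144  0.1918] jaw -79.9 j [-0.3   0.43 -0.08  2.01  0.06  0.71 -1.82] w 0.0854 F [-0.1  4.4 -0.4] t 2.55
  turn 1 x [0.0026, -0.0002, -0.0061]
  shift 1 x [-0.0082, 0.0076, -0.0084] total [-0.0082, 0.0076, -0.0084]
  shift 3 x [0.04, 0.0, -0.0] total [0.12, 0.0, -0.0]
```

View pics/w1.png

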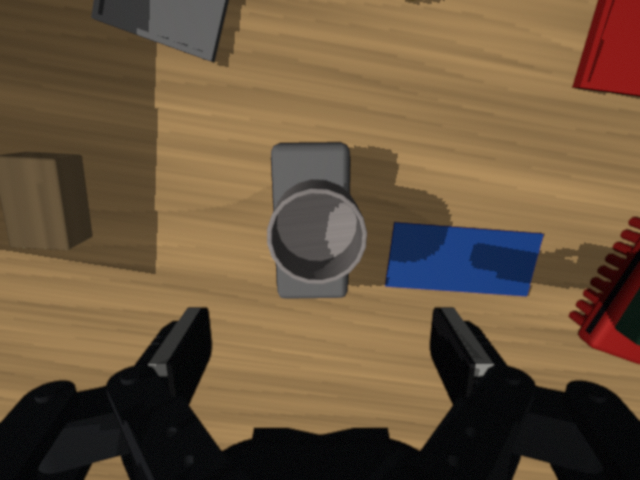

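The wrist view shows the tin (centre at 318,235) on the steel brush, between the open fingers. The arm was still settling when the picture was taken, so I'll align, settle, then descend.

Emit:
jog_arm(
  moves=[
    {"delta_pos": [0, 0.0075, -0.007], "rotation": [0, 0, 0]},
    {"delta_pos": [0, 0, 0], "rotation": [0, 0, 0]},
    {"delta_pos": [0.03, 0, 0], "rotation": [0, 0, 0]},
    {"delta_pos": [0.03, 0, 0], "rotation": [0, 0, 0]},
    {"delta_pos": [0, 0, 0], "rotation": [0, 0, 0]},
  ],
)

```text
time: 3.05
eef_pos: [0.4579, 0.1324, 0.1316]
eef_rot: [0.706, 0.059, -0.702, 0.065]
force: [-1.0, -0.3, -0.2]
width: 0.0854
```

```bash
python3 -c "
from h import *
plan([(.4555,.138,.08,100)])"
```

```text
now [0.4579 0.1324 0.1316] jaw -79.9 j [-0.29  0.53 -0.07  2.05  0.08  0.55 -1.81] w 0.0854 F [-1.  -0.3 -0.2] t 3.05
  turn 1 x [0.0011, -0.0049, -0.0088]
  shift 2 x [0.0258, -0.003, 0.0007] total [0.0516, -0.006, 0.0014]
```

Emit:
jog_arm(
  moves=[
    {"delta_pos": [0, -0.006, 0.0014], "rotation": [0.001, -0.005, -0.009]},
    {"delta_pos": [0.02, 0, 0], "rotation": [0, 0, 0]},
    {"delta_pos": [0.02, 0, 0], "rotation": [0, 0, 0]},
    {"delta_pos": [0.0, 0, 0], "rotation": [0, 0, 0]},
    {"delta_pos": [0.0, 0, 0], "rotation": [0, 0, 0]},
  ],
)

```text
time: 3.55
eef_pos: [0.4609, 0.1352, 0.0974]
eef_rot: [0.709, 0.059, -0.701, 0.058]
force: [-0.5, 0.2, -0.0]
width: 0.0857
```

```bash
python3 -c "
from h import *
plan([(.4555,.138,.08,100)])"
```

```text
now [0.4609 0.1352 0.0974] jaw -80.5 j [-0.29  0.6  -0.06  2.08  0.08  0.46 -1.82] w 0.0857 F [-0.5  0.2 -0. ] t 3.55
  turn 1 x [-0.009, -0.0113, 0.0016]
  shift 1 x [0.0174, -0.0037, 0.0048] total [0.0174, -0.0037, 0.0048]
```

Emit:
jog_arm(
  moves=[
    {"delta_pos": [0.017, -0.0037, 0.0048], "rotation": [-0.009, -0.011, 0.001]},
    {"delta_pos": [0, 0, 0], "rotation": [0, 0, 0]},
  ],
)

```text
time: 3.75
eef_pos: [0.4579, 0.1383, 0.0833]
eef_rot: [0.707, 0.062, -0.702, 0.06]
force: [0.5, 0.1, -0.1]
width: 0.0858
```

```bash
python3 -c "
from h import *
plan([(.4555,.138,.08,100)]);plan([(.4555,.138,.08,100)])"
```

```text
now [0.4579 0.1383 0.0833] jaw -80.1 j [-0.3   0.62 -0.06  2.09  0.09  0.43 -1.82] w 0.0858 F [ 0.5  0.1 -0.1] t 3.75
  turn 1 x [-0.0012, -0.0062, 0.0016]
  shift 1 x [0.0033, -0.0002, 0.0024] total [0.0033, -0.0002, 0.0024]
now [0.4579 0.1383 0.0833] jaw -80.1 j [-0.3   0.62 -0.06  2.09  0.09  0.43 -1.82] w 0.0858 F [ 0.5  0.1 -0.1] t 3.75
  turn 1 x [-0.0012, -0.0062, 0.0016]
  shift 1 x [0.0033, -0.0002, 0.0024] total [0.0033, -0.0002, 0.0024]
```

Good enough; close gently.

Emit:
jog_arm(
  moves=[
    {"delta_pos": [0.003, 0, 0.002], "rotation": [0, -0.006, 0]},
    {"delta_pos": [0, 0, 0], "rotation": [0, 0, 0]},
    {"delta_pos": [0, 0, 0], "rotation": [0, 0, 0]},
    {"delta_pos": [0, 0, 0], "rotation": [0, 0, 0]},
    {"delta_pos": [0, 0, 0], "rotation": [0, 0, 0]},
    {"delta_pos": [0, 0, 0], "rotation": [0, 0, 0]},
  ],
  fingers=0,
  newtons=35,
)

```text
time: 4.35
eef_pos: [0.4584, 0.1379, 0.0844]
eef_rot: [0.707, 0.062, -0.702, 0.06]
force: [-0.6, 0.5, -1.4]
width: 0.0635
```

```bash
python3 -c "
from h import *
o=env.get_obs();x,y,z=o['eef_pos']
plan([(x,y,.2,100),(.664,.101,.2,None)])"
```

```text
now [0.4584 0.1379 0.0844] jaw -80.2 j [-0.29  0.62 -0.06  2.09  0.08  0.43 -1.82] w 0.0635 F [-0.6  0.5 -1.4] t 4.35
  turn 1 x [-0.0028, -0.0072, 0.0022]
  shift 3 x [-0.0385, 0.0, 0.0] total [-0.1156, 0.0, 0.0]
  shift 5 x [0.0, 0.0144, -0.0392] total [0.0, 0.072, -0.1961]
```

Emit:
jog_arm(
  moves=[
    {"delta_pos": [-0.03, 0, 0], "rotation": [0, 0, 0]},
    {"delta_pos": [-0.04, 0, 0], "rotation": [0, 0, 0]},
    {"delta_pos": [-0.04, 0, 0], "rotation": [0, 0, 0]},
    {"delta_pos": [0, 0.0144, -0.039], "rotation": [0, 0, 0]},
    {"delta_pos": [0, 0.0144, -0.039], "rotation": [0, 0, 0]},
    {"delta_pos": [0, 0.0144, -0.039], "rotation": [0, 0, 0]},
    {"delta_pos": [0, 0.0144, -0.039], "rotation": [0, 0, 0]},
    {"delta_pos": [0, 0.01, -0.03], "rotation": [0, 0, 0]},
    {"delta_pos": [0, 0, 0], "rotation": [0, 0, 0]},
    {"delta_pos": [0, 0, 0], "rotation": [0, 0, 0]},
  ],
)

```text
time: 5.35
eef_pos: [0.6557, 0.1017, 0.197]
eef_rot: [0.705, 0.062, -0.704, 0.062]
force: [-0.1, 0.9, -1.0]
width: 0.0632
```

```bash
python3 - <<'E'
from h import *
o=env.get_obs(); d=save('wrist','w2.png'); T=wristT(d,o); W=world(d,T)
m=blob(mask(d['image'],'yellow')); P=plane(d,edge(m),.01,T); print('coaster',m.sum(),*rect(P))
m=(W[...,2]>o['eef_pos'][2]-.02)&(W[...,2]<o['eef_pos'][2]+.015);print('tin',m.sum(),*(rect(W[m]) if m.any() else ()))
plan([(.666,.101,.2,100),(.666,.101,.08,None)])
E
```

```text
Traceback (most recent call last):
  File "h.py", line 22, in blob
    i=1+np.argmax(st[1:,4]) if near is None else 1+np.argmin(np.linalg.norm(c[1:]-near,axis=1)+1e3*(st[1:,4]<40))
        ~~~~~~~~~^^^^^^^^^^
ValueError: attempt to get argmax of an empty sequence
```

View pics/w2.png

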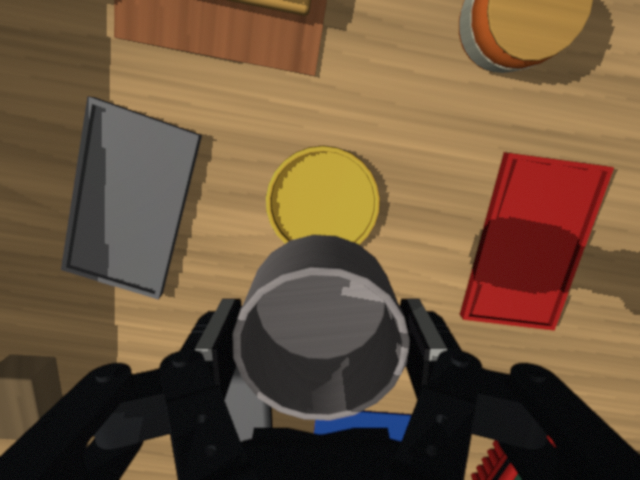

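The tin is held level between the pads. The coaster is at about (323,202).

```bash
sed -i 's/(S>220)/(S>175)/' h.py; python3 - <<'E'
from h import *
o=env.get_obs(); d=imaging.get_image('wrist'); T=wristT(d,o); W=world(d,T)
H=cv2.cvtColor(d['image'],cv2.COLOR_RGB2HSV);print(H[202,323],H[100,400])
m=mask(d['image'],'yellow'); m[:130]=0;m=blob(m); P=plane(d,edge(m),.01,T); print('coaster',m.sum(),*rect(P))
m=(W[...,2]>o['eef_pos'][2]-.012)&(W[...,2]<o['eef_pos'][2]+.01);m[:, :240]=0;m[:,405:]=0;print('tin',m.sum(),*(rect(W[m]) if m.any() else ()),W[m][:,2].max() if m.any() else 0)
plan([(.666,.101,.2,100),(.666,.101,.08,None)])
E
```

```text
[ 24 178 192] [ 18 119 171]
coaster 6661 [671.2 101.1] [85.4 76.2] -83.6
tin 9579 [653.6 100.9] [64.1 60.5] 6.4 0.200909787325578
now [0.655  0.1017 0.1973] jaw -79.9 j [-0.14  0.69 -0.08  1.45  0.06  1.   -1.63] w 0.0634 F [ 0.2 -0.6 -0.6] t 5.45
  shift 1 x [-0.0027, 0.0026, -0.0107] total [-0.0027, 0.0026, -0.0107]
  shift 3 x [0.04, 0.0, -0.0] total [0.12, 0.0, -0.0]
```

Emit:
jog_arm(
  moves=[
    {"delta_pos": [0, 0.0026, -0.012], "rotation": [0, 0, 0]},
    {"delta_pos": [0.04, 0, 0], "rotation": [0, 0, 0]},
    {"delta_pos": [0.04, 0, 0], "rotation": [0, 0, 0]},
    {"delta_pos": [0.03, 0, 0], "rotation": [0, 0, 0]},
    {"delta_pos": [0.02, 0, 0], "rotation": [0, 0, 0]},
    {"delta_pos": [0, 0, 0], "rotation": [0, 0, 0]},
  ],
)

```text
time: 6.05
eef_pos: [0.662, 0.1064, 0.0675]
eef_rot: [0.704, 0.066, -0.704, 0.063]
force: [-0.8, -0.3, -0.3]
width: 0.0633
```

```bash
python3 -c "
from h import *
plan([(.6665,.101,.0450,100)])"
```

```text
now [0.662  0.1064 0.0675] jaw -79.5 j [-0.15  0.85 -0.07  1.53  0.07  0.76 -1.64] w 0.0633 F [-0.8 -0.3 -0.3] t 6.05
  turn 1 x [0.0088, -0.0006, 0.0038]
  shift 1 x [0.0225, 0.0061, -0.0034] total [0.0225, 0.0061, -0.0034]
```

Emit:
jog_arm(
  moves=[
    {"delta_pos": [0.01, 0.006, -0.0034], "rotation": [0.0088, 0, 0.004]},
    {"delta_pos": [0.01, 0, 0], "rotation": [0, 0, 0]},
    {"delta_pos": [0, 0, 0], "rotation": [0, 0, 0]},
  ],
)

```text
time: 6.35
eef_pos: [0.6671, 0.1021, 0.0493]
eef_rot: [0.706, 0.062, -0.703, 0.062]
force: [0.1, 0.3, -0.4]
width: 0.0633
```

```bash
python3 -c "
from h import *
plan([(.6665,.101,.0435,100)])"
```

```text
now [0.6671 0.1021 0.0493] jaw -80.0 j [-0.15  0.88 -0.07  1.53  0.08  0.73 -1.64] w 0.0633 F [ 0.1  0.3 -0.4] t 6.35
  turn 1 x [0.0009, -0.0041, 0.0001]
  shift 1 x [0.0058, 0.001, 0.0008] total [0.0058, 0.001, 0.0008]
```

Emit:
jog_arm(
  moves=[
    {"delta_pos": [0.005, 0.001, 0.0008], "rotation": [0, -0.004, 0]},
    {"delta_pos": [0, 0, 0], "rotation": [0, 0, 0]},
  ],
)

```text
time: 6.55
eef_pos: [0.6675, 0.1009, 0.0455]
eef_rot: [0.705, 0.062, -0.703, 0.062]
force: [-0.3, -0.2, -0.6]
width: 0.0633
```

Emit:
jog_arm(
  moves=[
    {"delta_pos": [0.0015, 0, 0], "rotation": [0, 0, 0]},
    {"delta_pos": [0, 0, 0], "rotation": [0, 0, 0]},
  ],
)

```text
time: 6.75
eef_pos: [0.6682, 0.101, 0.0449]
eef_rot: [0.706, 0.062, -0.703, 0.062]
force: [-0.1, -0.2, -0.7]
width: 0.0635
```

Emit:
jog_arm(
  moves=[
    {"delta_pos": [0.003, 0, 0], "rotation": [0, 0, 0]},
    {"delta_pos": [0.002, 0, 0], "rotation": [0, 0, 0]},
  ],
)

```text
time: 6.95
eef_pos: [0.6689, 0.1011, 0.0415]
eef_rot: [0.707, 0.062, -0.702, 0.062]
force: [-3.9, -1.7, 10.2]
width: 0.0636
```

Contact. Release slowly and rise.

Emit:
jog_arm(
  moves=[
    {"delta_pos": [-0.001, 0, 0], "rotation": [0, 0, 0]},
    {"delta_pos": [0, 0, 0], "rotation": [0, 0, 0]},
    {"delta_pos": [0, 0, 0], "rotation": [0, 0, 0]},
    {"delta_pos": [0, 0, 0], "rotation": [0, 0, 0]},
    {"delta_pos": [0, 0, 0], "rotation": [0, 0, 0]},
  ],
  fingers=1,
)

```text
time: 7.45
eef_pos: [0.6692, 0.1013, 0.0428]
eef_rot: [0.707, 0.062, -0.702, 0.061]
force: [0.2, -0.2, 1.0]
width: 0.0854
```

Emit:
jog_arm(
  moves=[
    {"delta_pos": [-0.02, 0, 0], "rotation": [0, 0, 0]},
    {"delta_pos": [-0.03, 0, 0], "rotation": [0, 0, 0]},
    {"delta_pos": [-0.04, 0, 0], "rotation": [0, 0, 0]},
    {"delta_pos": [-0.045, 0, 0], "rotation": [0, 0, 0]},
    {"delta_pos": [-0.045, 0, 0], "rotation": [0, 0, 0]},
    {"delta_pos": [-0.035, 0, 0], "rotation": [0, 0, 0]},
    {"delta_pos": [0, 0, 0], "rotation": [0, 0, 0]},
  ],
)

```text
time: 8.15
eef_pos: [0.667, 0.101, 0.263]
eef_rot: [0.705, 0.062, -0.704, 0.062]
force: [0.1, -0.4, 0.7]
width: 0.085
```

```bash
python3 - <<'E'
from h import *
o=env.get_obs(); d=save('wrist','w3.png'); T=wristT(d,o); W=world(d,T)
m=(W[...,2]>.035)&(W[...,2]<.055)&(np.hypot(W[...,0]-.666,W[...,1]-.101)<.05); print('tin',m.sum(),*rect(W[m]),np.median(W[m][:,2]))
plan([(.4475,-.139,.255,79),])
E
```

```text
tin 895 [666.9 101.7] [63.1 62.5] 8.3 0.04307204376017493
now [0.6658 0.1007 0.2603] jaw -79.9 j [-0.14  0.65 -0.08  1.34  0.05  1.16 -1.62] w 0.0854 F [0.9 0.1 0.2] t 8.2
  turn 3 x [0.1225, 0.0013, -0.0002]
  shift 8 x [0.0007, 0.0346, 0.0211] total [0.0053, 0.277, 0.1685]
```

Emit:
jog_arm(
  moves=[
    {"delta_pos": [0, 0, 0], "rotation": [0.1225, 0.001, 0]},
    {"delta_pos": [0, 0, 0], "rotation": [0.1225, 0, 0]},
    {"delta_pos": [0, 0, 0], "rotation": [0.1225, 0, 0]},
    {"delta_pos": [0, 0.0345, 0.021], "rotation": [0, 0, 0]},
    {"delta_pos": [0, 0.0345, 0.021], "rotation": [0, 0, 0]},
    {"delta_pos": [0, 0.0345, 0.021], "rotation": [0, 0, 0]},
    {"delta_pos": [0, 0.0345, 0.021], "rotation": [0, 0, 0]},
    {"delta_pos": [0, 0.0345, 0.021], "rotation": [0, 0, 0]},
    {"delta_pos": [0, 0.0345, 0.021], "rotation": [0, 0, 0]},
    {"delta_pos": [0, 0.03, 0.018], "rotation": [0, 0, 0]},
    {"delta_pos": [0, 0.02, 0.012], "rotation": [0, 0, 0]},
  ],
)

```text
time: 9.3
eef_pos: [0.4432, -0.1223, 0.2436]
eef_rot: [-0.689, 0.071, 0.718, 0.07]
force: [0.3, -0.3, -0.0]
width: 0.0857
```

Emit:
jog_arm(
  moves=[
    {"delta_pos": [0, 0, 0], "rotation": [0, 0, 0]},
    {"delta_pos": [0, 0, 0], "rotation": [0, 0, 0]},
  ],
)

```text
time: 9.5
eef_pos: [0.439, -0.1249, 0.2415]
eef_rot: [-0.686, 0.074, 0.72, 0.072]
force: [0.1, 0.8, 0.7]
width: 0.0853
```

```bash
python3 - <<'E'
from h import *
o=env.get_obs(); d=save('wrist','w4.png'); T=wristT(d,o); W=world(d,T)
for n,lo,hi in[('slim',.142,.158),('wax',.062,.077),('nylon',.038,.051)]:
    m=(W[...,2]>lo)&(W[...,2]<hi)&(np.hypot(W[...,0]-.445,W[...,1]+.139)<.08); 
    print(n,m.sum(),*(rect(W[m]) if m.any() else ()),np.median(W[m][:,2]))
plan([(.4475,-.139,.19,79),(.4475,-.139,.139,None)])
E
```

```text
slim 1259 [ 444.7 -139.3] [35.5 35.2] 37.9 0.15076596579166754
wax 2648 [ 442. -140.] [79. 46.] -8.7 0.07143241544002898
nylon 2457 [ 437.1 -141.2] [118.8  57.1] -11.4 0.045580666394618496
now [ 0.4389 -0.1249  0.2414] jaw -101.8 j [ 0.19  0.36  0.04  1.95 -0.01  0.88 -1.54] w 0.0855 F [-0.3 -0.6 -1. ] t 9.55
  turn 1 x [-0.0146, 0.0472, -0.0078]
  shift 2 x [0.0257, 0.0061, -0.0056] total [0.0514, 0.0122, -0.0111]
  shift 2 x [0.0255, 0.0, 0.0] total [0.051, 0.0, 0.0]
```

View pics/w4.png

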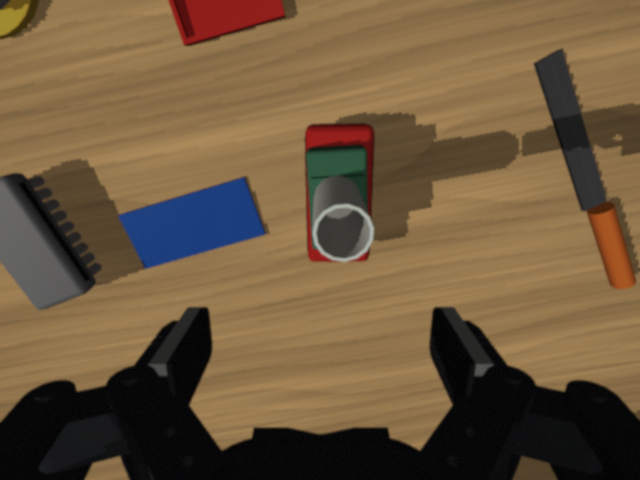

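The slim tin's rim is at (343,232) on the wax, both still standing. The top and wrist estimates agree within 3 mm.

Emit:
jog_arm(
  moves=[
    {"delta_pos": [0, 0, 0], "rotation": [-0.0146, 0.047, -0.008]},
    {"delta_pos": [0.02, 0.012, -0.01], "rotation": [0, 0, 0]},
    {"delta_pos": [0.02, 0, 0], "rotation": [0, 0, 0]},
    {"delta_pos": [0, 0, 0], "rotation": [0, 0, 0]},
  ],
)

```text
time: 9.95
eef_pos: [0.4512, -0.1331, 0.1991]
eef_rot: [0.705, -0.062, -0.703, -0.065]
force: [-0.6, 1.5, -0.8]
width: 0.0858
```

```bash
python3 -c "
from h import *
plan([(.4465,-.139,.139,79)])"
```

```text
now [ 0.4512 -0.1331  0.1991] jaw -100.3 j [ 0.22  0.42  0.03  2.   -0.02  0.72 -1.49] w 0.0858 F [-0.6  1.5 -0.8] t 9.95
  turn 1 x [0.0118, -0.003, 0.0036]
  shift 2 x [0.03, 0.0033, 0.0017] total [0.0601, 0.0067, 0.0035]
```

Emit:
jog_arm(
  moves=[
    {"delta_pos": [0, 0.0067, 0.0035], "rotation": [0.012, -0.003, 0.0036]},
    {"delta_pos": [0.02, 0, 0], "rotation": [0, 0, 0]},
    {"delta_pos": [0.02, 0, 0], "rotation": [0, 0, 0]},
    {"delta_pos": [0, 0, 0], "rotation": [0, 0, 0]},
  ],
)

```text
time: 10.35
eef_pos: [0.4499, -0.1377, 0.1603]
eef_rot: [0.706, -0.067, -0.702, -0.066]
force: [-0.0, 0.7, -0.6]
width: 0.0852
```

```bash
python3 -c "
from h import *
plan([(.4465,-.139,.139,79)])"
```

```text
now [ 0.4499 -0.1377  0.1603] jaw -100.8 j [ 0.23  0.48  0.03  2.05 -0.02  0.61 -1.48] w 0.0852 F [-0.   0.7 -0.6] t 10.35
  turn 1 x [0.0039, -0.0048, -0.0001]
  shift 1 x [0.0213, 0.0019, 0.0031] total [0.0213, 0.0019, 0.0031]
```

Emit:
jog_arm(
  moves=[
    {"delta_pos": [0.021, 0.002, 0.003], "rotation": [0.004, -0.005, 0]},
    {"delta_pos": [0, 0, 0], "rotation": [0, 0, 0]},
    {"delta_pos": [0, 0, 0], "rotation": [0, 0, 0]},
  ],
)

```text
time: 10.65
eef_pos: [0.4495, -0.1393, 0.1424]
eef_rot: [0.706, -0.068, -0.702, -0.067]
force: [0.1, 0.0, -0.1]
width: 0.0856
```

```bash
python3 -c "
from h import *
plan([(.4465,-.139,.139,79)])"
```

```text
now [ 0.4495 -0.1393  0.1424] jaw -101.0 j [ 0.23  0.51  0.03  2.06 -0.03  0.56 -1.48] w 0.0856 F [ 0.1  0.  -0.1] t 10.65
  turn 1 x [0.0007, -0.0059, -0.0004]
  shift 1 x [0.0034, 0.0003, 0.003] total [0.0034, 0.0003, 0.003]
```

Emit:
jog_arm(
  moves=[
    {"delta_pos": [0.002, 0, 0.003], "rotation": [0, -0.006, 0]},
    {"delta_pos": [0, 0, 0], "rotation": [0, 0, 0]},
    {"delta_pos": [0, 0, 0], "rotation": [0, 0, 0]},
    {"delta_pos": [0, 0, 0], "rotation": [0, 0, 0]},
    {"delta_pos": [0, 0, 0], "rotation": [0, 0, 0]},
    {"delta_pos": [0, 0, 0], "rotation": [0, 0, 0]},
    {"delta_pos": [0, 0, 0], "rotation": [0, 0, 0]},
    {"delta_pos": [0, 0, 0], "rotation": [0, 0, 0]},
  ],
  fingers=0,
  newtons=30,
)

```text
time: 11.45
eef_pos: [0.4484, -0.1389, 0.1439]
eef_rot: [0.706, -0.068, -0.702, -0.067]
force: [-1.0, -0.0, -0.1]
width: 0.0355
```

```bash
python3 -c "
from h import *
o=env.get_obs();x,y,z=o['eef_pos']
plan([(x,y,.255,79),(.667,.102,.255,None)])"
```

```text
now [ 0.4484 -0.1389  0.1439] jaw -100.9 j [ 0.23  0.5   0.03  2.07 -0.02  0.57 -1.48] w 0.0355 F [-1.  -0.  -0.1] t 11.45
  turn 1 x [0.0013, -0.006, -0.0007]
  shift 3 x [-0.037, 0.0, -0.0] total [-0.1111, 0.0, -0.0]
  shift 8 x [-0.0, -0.0348, -0.0211] total [-0.0, -0.2782, -0.1686]
```

Emit:
jog_arm(
  moves=[
    {"delta_pos": [-0.025, 0, 0], "rotation": [0, 0, 0]},
    {"delta_pos": [-0.035, 0, 0], "rotation": [0, 0, 0]},
    {"delta_pos": [-0.02, -0.025, -0.015], "rotation": [0, 0, 0]},
    {"delta_pos": [0, -0.035, -0.021], "rotation": [0, 0, 0]},
    {"delta_pos": [0, -0.035, -0.021], "rotation": [0, 0, 0]},
    {"delta_pos": [0, -0.035, -0.021], "rotation": [0, 0, 0]},
    {"delta_pos": [0, -0.035, -0.021], "rotation": [0, 0, 0]},
    {"delta_pos": [0, -0.035, -0.021], "rotation": [0, 0, 0]},
    {"delta_pos": [0, -0.035, -0.021], "rotation": [0, 0, 0]},
    {"delta_pos": [0, -0.025, -0.015], "rotation": [0, 0, 0]},
    {"delta_pos": [0, 0, 0], "rotation": [0, 0, 0]},
    {"delta_pos": [0, 0, 0], "rotation": [0, 0, 0]},
  ],
)

```text
time: 12.65
eef_pos: [0.6554, 0.0931, 0.2223]
eef_rot: [-0.703, 0.07, 0.705, 0.069]
force: [0.4, -0.2, -1.1]
width: 0.0359
```

```bash
python3 - <<'E'
from h import *
o=env.get_obs(); d=save('wrist','w5.png'); T=wristT(d,o); W=world(d,T); z=o['eef_pos'][2]
m=(W[...,2]>z-.002)&(W[...,2]<z+.015);m[:,:270]=0;m[:,370:]=0;print('slim',m.sum(),*(rect(W[m]) if m.any() else ()))
m=(W[...,2]>.036)&(W[...,2]<.052)&(np.hypot(W[...,0]-.666,W[...,1]-.101)<.05);print('wide',m.sum(),*(rect(W[m]) if m.any() else ()))
plan([(.667,.102,.19,79),(.667,.102,.1,None)])
E
```

```text
slim 4659 [652.1  94.6] [36.8 35.8] -11.4
wide 1132 [666.9 101.7] [63.2 62.8] 7.8
now [0.6552 0.0935 0.2223] jaw -101.3 j [-0.19  0.67  0.03  1.43 -0.02  1.05 -1.93] w 0.0359 F [-1.1  0.5 -1.1] t 12.7
  turn 1 x [-0.0059, 0.0033, -0.0006]
  shift 1 x [0.0323, -0.0106, -0.0099] total [0.0323, -0.0106, -0.0099]
  shift 2 x [0.045, 0.0, 0.0] total [0.09, 0.0, 0.0]
```

View pics/w5.png

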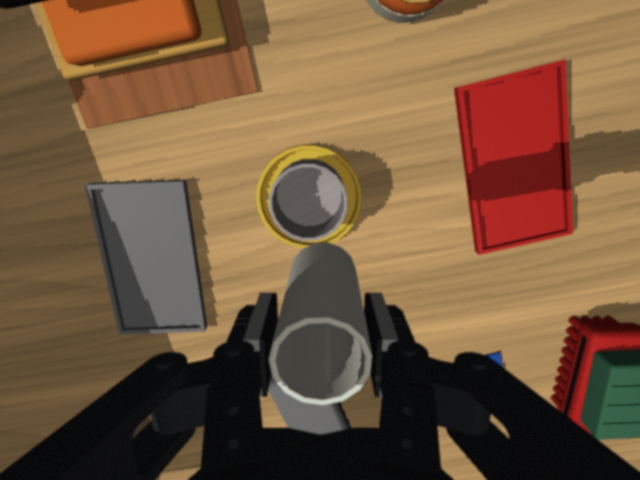

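The wide tin stands in the coaster at (309,199). The slim tin is held upright, with its rim at (320,360).

Emit:
jog_arm(
  moves=[
    {"delta_pos": [0, -0.01, -0.013], "rotation": [-0.006, 0.003, 0]},
    {"delta_pos": [0.04, 0, 0], "rotation": [0, 0, 0]},
    {"delta_pos": [0.025, 0, 0], "rotation": [0, 0, 0]},
    {"delta_pos": [0.01, 0, 0], "rotation": [0, 0, 0]},
    {"delta_pos": [0, 0, 0], "rotation": [0, 0, 0]},
  ],
)

```text
time: 13.2
eef_pos: [0.6684, 0.0924, 0.1474]
eef_rot: [0.704, -0.073, -0.703, -0.069]
force: [0.2, -0.7, -0.7]
width: 0.0358
```

```bash
python3 -c "
from h import *
plan([(.670,.101,.09,79)])"
```

```text
now [0.6684 0.0924 0.1474] jaw -101.5 j [-0.19  0.76  0.03  1.46 -0.02  0.92 -1.93] w 0.0358 F [ 0.2 -0.7 -0.7] t 13.2
  turn 1 x [-0.0091, -0.0011, -0.005]
  shift 2 x [0.0287, -0.0043, 0.0] total [0.0574, -0.0087, 0.0001]
```

Emit:
jog_arm(
  moves=[
    {"delta_pos": [0, -0.009, 0], "rotation": [-0.009, -0.001, -0.005]},
    {"delta_pos": [0.02, 0, 0], "rotation": [0, 0, 0]},
    {"delta_pos": [0.0, 0, 0], "rotation": [0, 0, 0]},
  ],
)

```text
time: 13.5
eef_pos: [0.6721, 0.1009, 0.1313]
eef_rot: [0.706, -0.068, -0.702, -0.069]
force: [-1.8, -0.4, -1.0]
width: 0.0359
```

```bash
python3 -c "
from h import *
plan([(.670,.101,.09,79)])"
```

```text
now [0.6721 0.1009 0.1313] jaw -101.1 j [-0.19  0.78  0.02  1.47 -0.02  0.89 -1.93] w 0.0359 F [-1.8 -0.4 -1. ] t 13.5
  turn 1 x [-0.0016, -0.0057, 0.0024]
  shift 1 x [0.0413, 0.0003, 0.0021] total [0.0413, 0.0003, 0.0021]
```

Emit:
jog_arm(
  moves=[
    {"delta_pos": [0.02, 0, 0.002], "rotation": [-0.0016, -0.006, 0.002]},
    {"delta_pos": [0.015, 0, 0], "rotation": [0, 0, 0]},
    {"delta_pos": [0.005, 0, 0], "rotation": [0, 0, 0]},
    {"delta_pos": [0.0, 0, 0], "rotation": [0, 0, 0]},
  ],
)

```text
time: 13.9
eef_pos: [0.6748, 0.1034, 0.097]
eef_rot: [0.708, -0.066, -0.7, -0.069]
force: [-1.5, -0.0, -0.2]
width: 0.0357
```

```bash
python3 -c "
from h import *
plan([(.670,.101,.081,79)])"
```

```text
now [0.6748 0.1034 0.097 ] jaw -100.9 j [-0.19  0.82  0.02  1.49 -0.02  0.82 -1.93] w 0.0357 F [-1.5 -0.  -0.2] t 13.9
  turn 1 x [0.0012, -0.011, 0.0062]
  shift 1 x [0.016, 0.0033, 0.0043] total [0.016, 0.0033, 0.0043]
```

Emit:
jog_arm(
  moves=[
    {"delta_pos": [0.008, 0.0025, 0.0045], "rotation": [0.001, -0.011, 0.006]},
    {"delta_pos": [0.004, 0, 0], "rotation": [0, 0, 0]},
    {"delta_pos": [0.0, 0, 0], "rotation": [0, 0, 0]},
  ],
)

```text
time: 14.2
eef_pos: [0.671, 0.1019, 0.0862]
eef_rot: [0.705, -0.067, -0.703, -0.068]
force: [-0.4, -0.6, -0.6]
width: 0.0357
```

Emit:
jog_arm(
  moves=[
    {"delta_pos": [0.003, 0, 0], "rotation": [0, -0.003, 0]},
    {"delta_pos": [0.0, 0, 0], "rotation": [0, 0, 0]},
  ],
)

```text
time: 14.4
eef_pos: [0.6713, 0.1019, 0.0834]
eef_rot: [0.704, -0.067, -0.704, -0.068]
force: [-0.2, 0.7, -0.1]
width: 0.0359
```

Emit:
jog_arm(
  moves=[
    {"delta_pos": [0.003, 0, 0], "rotation": [0, 0, 0]},
    {"delta_pos": [0.002, 0, 0], "rotation": [0, 0, 0]},
  ],
)

```text
time: 14.6
eef_pos: [0.6724, 0.1018, 0.0807]
eef_rot: [0.705, -0.067, -0.703, -0.068]
force: [-4.1, -1.4, 13.4]
width: 0.0356
```

Emit:
jog_arm(
  moves=[
    {"delta_pos": [-0.001, 0, 0], "rotation": [0, 0, 0]},
    {"delta_pos": [0, 0, 0], "rotation": [0, 0, 0]},
    {"delta_pos": [0, 0, 0], "rotation": [0, 0, 0]},
    {"delta_pos": [0, 0, 0], "rotation": [0, 0, 0]},
    {"delta_pos": [0, 0, 0], "rotation": [0, 0, 0]},
    {"delta_pos": [0, 0, 0], "rotation": [0, 0, 0]},
    {"delta_pos": [0, 0, 0], "rotation": [0, 0, 0]},
  ],
  fingers=1,
)

```text
time: 15.3
eef_pos: [0.6729, 0.1019, 0.082]
eef_rot: [0.705, -0.067, -0.702, -0.069]
force: [-0.3, 0.9, -0.8]
width: 0.0856
```

Emit:
jog_arm(
  moves=[
    {"delta_pos": [-0.02, 0, 0], "rotation": [0, 0, 0]},
    {"delta_pos": [-0.03, 0, 0], "rotation": [0, 0, 0]},
    {"delta_pos": [-0.04, 0, 0], "rotation": [0, 0, 0]},
    {"delta_pos": [-0.04, 0, 0], "rotation": [0, 0, 0]},
    {"delta_pos": [-0.03, 0, 0], "rotation": [0, 0, 0]},
    {"delta_pos": [0, 0, 0], "rotation": [0, 0, 0]},
    {"delta_pos": [0, 0, 0], "rotation": [0, 0, 0]},
  ],
)

```text
time: 16.0
eef_pos: [0.6711, 0.1015, 0.2454]
eef_rot: [-0.703, 0.068, 0.704, 0.068]
force: [-0.3, -0.6, -0.9]
width: 0.0858
```

```bash
python3 - <<'E'
from h import *
o=env.get_obs(); d=save('wrist','w6.png'); T=wristT(d,o); W=world(d,T); 
for n,lo,hi in(('slim',.08,.095),('wide',.036,.05)):
  m=(W[...,2]>lo)&(W[...,2]<hi)&(np.hypot(W[...,0]-.666,W[...,1]-.101)<.05);print(n,m.sum(),*(rect(W[m]) if m.any() else ()),np.median(W[m][:,2]))
plan([(.4435,-.140,.2,80.5),(.4435,-.14,.079,None)])
E
```

```text
slim 660 [668.2 102.4] [35.2 35.1] -56.8 0.08803037167293204
wide 1029 [668.2 101.7] [63.  60.8] 78.8 0.043167795178174484
now [0.6714 0.1016 0.2456] jaw -101.0 j [-0.2   0.67  0.03  1.34 -0.02  1.13 -1.93] w 0.0856 F [-0.1 -1.3  0.1] t 16.05
  turn 1 x [-0.0263, 0.0008, 0.0007]
  shift 8 x [0.0057, 0.0345, 0.0231] total [0.0456, 0.2759, 0.1849]
  shift 3 x [0.0403, 0.0, 0.0] total [0.121, 0.0, 0.0]
```

Emit:
jog_arm(
  moves=[
    {"delta_pos": [0, 0.0345, 0.023], "rotation": [-0.03, 0, 0]},
    {"delta_pos": [0, 0.0345, 0.023], "rotation": [0, 0, 0]},
    {"delta_pos": [0, 0.0345, 0.023], "rotation": [0, 0, 0]},
    {"delta_pos": [0, 0.0345, 0.023], "rotation": [0, 0, 0]},
    {"delta_pos": [0, 0.0345, 0.023], "rotation": [0, 0, 0]},
    {"delta_pos": [0.02, 0.0345, 0.023], "rotation": [0, 0, 0]},
    {"delta_pos": [0.02, 0.0345, 0.02], "rotation": [0, 0, 0]},
    {"delta_pos": [0.02, 0.02, 0.01], "rotation": [0, 0, 0]},
    {"delta_pos": [0, 0, 0], "rotation": [0, 0, 0]},
    {"delta_pos": [0, 0, 0], "rotation": [0, 0, 0]},
  ],
)

```text
time: 17.05
eef_pos: [0.4465, -0.1338, 0.1703]
eef_rot: [-0.695, 0.055, 0.714, 0.057]
force: [0.4, 0.3, -0.6]
width: 0.0855
```

```bash
python3 - <<'E'
from h import *
o=env.get_obs(); d=save('wrist','w7.png'); T=wristT(d,o); W=world(d,T)
for n,lo,hi in[('wax',.062,.077),('nylon',.038,.051)]:
    m=(W[...,2]>lo)&(W[...,2]<hi)&(np.hypot(W[...,0]-.445,W[...,1]+.139)<.08); 
    print(n,m.sum(),*(rect(W[m]) if m.any() else ()),np.median(W[m][:,2]))
plan([(.4435,-.140,.12,81),(.4435,-.14,.077,None)])
E
```

```text
wax 9183 [ 441.6 -140. ] [80.1 46.1] -8.7 0.07152027543210132
nylon 4005 [ 437.2 -141.3] [119.1  57.1] -11.4 0.04582382320123238
now [ 0.4464 -0.1337  0.1703] jaw -99.1 j [ 0.23  0.47  0.02  2.02 -0.01  0.68 -1.47] w 0.0853 F [ 0.4  0.5 -1. ] t 17.1
  turn 1 x [-0.0009, 0.0274, 0.0009]
  shift 2 x [0.0251, 0.0033, 0.0009] total [0.0503, 0.0067, 0.0019]
  shift 1 x [0.043, 0.0, -0.0] total [0.043, 0.0, -0.0]
```

Emit:
jog_arm(
  moves=[
    {"delta_pos": [0.0, 0.0065, 0.001], "rotation": [0, 0.027, 0]},
    {"delta_pos": [0.03, 0, 0], "rotation": [0, 0, 0]},
    {"delta_pos": [0.025, 0, 0], "rotation": [0, 0, 0]},
    {"delta_pos": [0, 0, 0], "rotation": [0, 0, 0]},
  ],
)

```text
time: 17.5
eef_pos: [0.4527, -0.1346, 0.1166]
eef_rot: [0.71, -0.051, -0.701, -0.053]
force: [-0.3, 0.6, 0.8]
width: 0.0852
```

```bash
python3 -c "
from h import *
plan([(.4435,-.14,.077,81)])"
```

```text
now [ 0.4527 -0.1346  0.1166] jaw -98.4 j [ 0.24  0.55  0.01  2.09 -0.02  0.49 -1.45] w 0.0852 F [-0.3  0.6  0.8] t 17.5
  turn 1 x [0.0107, -0.0122, 0.0036]
  shift 1 x [0.0396, 0.0067, 0.0082] total [0.0396, 0.0067, 0.0082]
```

Emit:
jog_arm(
  moves=[
    {"delta_pos": [0.0, 0.0067, 0.008], "rotation": [0.01, -0.012, 0.003]},
    {"delta_pos": [0.02, 0, 0.001], "rotation": [0, 0, 0]},
    {"delta_pos": [0.01, 0, 0], "rotation": [0, 0, 0]},
    {"delta_pos": [0, 0, 0], "rotation": [0, 0, 0]},
  ],
)

```text
time: 17.9
eef_pos: [0.4468, -0.1387, 0.0898]
eef_rot: [0.708, -0.054, -0.702, -0.054]
force: [-0.1, -0.4, -0.2]
width: 0.0852
```

```bash
python3 -c "
from h import *
plan([(.4435,-.14,.077,81)])"
```

```text
now [ 0.4468 -0.1387  0.0898] jaw -98.7 j [ 0.25  0.6   0.01  2.11 -0.02  0.42 -1.45] w 0.0852 F [-0.1 -0.4 -0.2] t 17.9
  turn 1 x [0.005, -0.0073, 0.0004]
  shift 1 x [0.0128, 0.0018, 0.0031] total [0.0128, 0.0018, 0.0031]
```

Emit:
jog_arm(
  moves=[
    {"delta_pos": [0.014, 0.002, 0.004], "rotation": [0.005, -0.01, 0]},
    {"delta_pos": [0, 0, 0], "rotation": [0, 0, 0]},
    {"delta_pos": [0, 0, 0], "rotation": [0, 0, 0]},
  ],
)

```text
time: 18.2
eef_pos: [0.4437, -0.1406, 0.0765]
eef_rot: [-0.705, 0.056, 0.705, 0.056]
force: [0.7, -0.0, 0.1]
width: 0.0854
```

```bash
python3 -c "
from h import *
plan([(.4435,-.14,.077,81)])"
```

```text
now [ 0.4437 -0.1406  0.0765] jaw -99.0 j [ 0.25  0.63  0.01  2.12 -0.02  0.39 -1.45] w 0.0854 F [ 0.7 -0.   0.1] t 18.2
  shift 1 x [-0.0005, -0.0006, 0.0003] total [-0.0005, -0.0006, 0.0003]
```

Emit:
jog_arm(
  moves=[
    {"delta_pos": [-0.0035, 0, 0], "rotation": [0, 0, 0]},
    {"delta_pos": [0, 0, 0], "rotation": [0, 0, 0]},
    {"delta_pos": [0, 0, 0], "rotation": [0, 0, 0]},
    {"delta_pos": [0, 0, 0], "rotation": [0, 0, 0]},
    {"delta_pos": [0, 0, 0], "rotation": [0, 0, 0]},
    {"delta_pos": [0, 0, 0], "rotation": [0, 0, 0]},
    {"delta_pos": [0, 0, 0], "rotation": [0, 0, 0]},
  ],
  fingers=0,
  newtons=40,
)

```text
time: 18.9
eef_pos: [0.444, -0.1409, 0.0813]
eef_rot: [0.705, -0.056, -0.704, -0.056]
force: [0.0, -0.0, -1.3]
width: 0.0447
```

```bash
python3 -c "
from h import *
o=env.get_obs();x,y,z=o['eef_pos']
plan([(x,y,.17,None),(.635,-.282,.17,101)])"
```

```text
now [ 0.444  -0.1409  0.0813] jaw -99.0 j [ 0.25  0.62  0.01  2.12 -0.02  0.4  -1.45] w 0.0447 F [ 0.  -0.  -1.3] t 18.9
  shift 2 x [-0.0443, 0.0, -0.0001] total [-0.0887, 0.0, -0.0001]
  turn 3 x [-0.1166, -0.0004, -0.0002]
  shift 6 x [0.0, 0.0292, -0.0268] total [0.0, 0.175, -0.1606]
```

Emit:
jog_arm(
  moves=[
    {"delta_pos": [-0.025, 0, 0], "rotation": [0, 0, 0]},
    {"delta_pos": [-0.04, 0, 0], "rotation": [0, 0, 0]},
    {"delta_pos": [-0.025, 0, 0], "rotation": [-0.1166, 0, 0]},
    {"delta_pos": [0, 0, 0], "rotation": [-0.1166, 0, 0]},
    {"delta_pos": [0, 0, 0], "rotation": [-0.1166, 0, 0]},
    {"delta_pos": [0, 0.029, -0.027], "rotation": [0, 0, 0]},
    {"delta_pos": [0, 0.029, -0.027], "rotation": [0, 0, 0]},
    {"delta_pos": [0, 0.029, -0.027], "rotation": [0, 0, 0]},
    {"delta_pos": [0, 0.029, -0.027], "rotation": [0, 0, 0]},
    {"delta_pos": [0, 0.025, -0.022], "rotation": [0, 0, 0]},
    {"delta_pos": [0, 0, 0], "rotation": [0, 0, 0]},
    {"delta_pos": [0, 0, 0], "rotation": [0, 0, 0]},
  ],
)

```text
time: 20.1
eef_pos: [0.5998, -0.2533, 0.1692]
eef_rot: [-0.699, -0.075, 0.707, -0.072]
force: [-0.7, 0.3, -1.6]
width: 0.0449
```

```bash
cat > wx.py <<'E'
from h import *
o=env.get_obs(); d=save('wrist','w8.png'); T=wristT(d,o); W=world(d,T); z=o['eef_pos'][2]
g=mask(d['image'],'green')
m=blob(g&(W[...,2]>z-.03)&(W[...,2]<z+.02));print('wax',m.sum(),*rect(W[m]),np.median(W[m][:,2])-z)
m=blob(g&(W[...,2]>-.005)&(W[...,2]<.015));print('tray',m.sum(),*rect(W[m]))
plan([(.635,-.282,.12,101),(.635,-.282,.06,None)])
E
python3 wx.py
```

```text
wax 21607 [ 597.9 -252.1] [79.4 46.3] 11.4 -0.009868855001985394
tray 13012 [ 633.5 -283.1] [109.4  78.5] 10.4
now [ 0.5996 -0.2535  0.1692] jaw -78.0 j [ 0.41  0.71 -0.08  1.51  0.07  0.94 -1.05] w 0.045 F [-0.  -0.1 -1.6] t 20.15
  turn 1 x [0.0175, 0.0108, 0.0048]
  shift 2 x [0.0246, 0.0174, -0.0147] total [0.0492, 0.0347, -0.0293]
  shift 2 x [0.03, 0.0, -0.0] total [0.06, 0.0, -0.0]
```

View pics/w8.png

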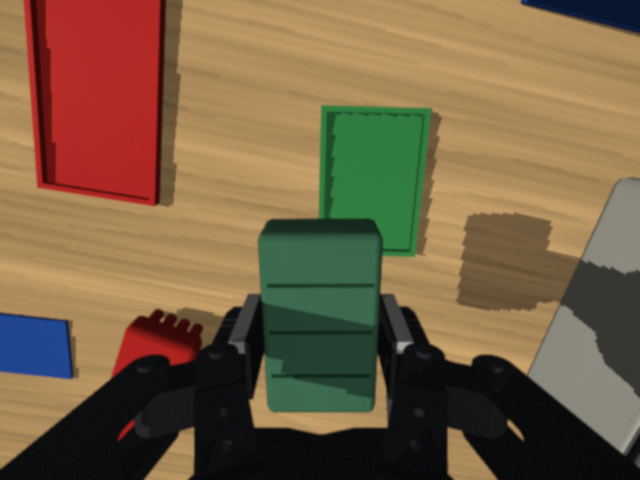

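The wax is held square at (320,320), and the tray is ahead at (375,180).

Emit:
jog_arm(
  moves=[
    {"delta_pos": [0, 0.0175, -0.015], "rotation": [0.0175, 0.011, 0.005]},
    {"delta_pos": [0.02, 0.0175, -0.015], "rotation": [0, 0, 0]},
    {"delta_pos": [0.03, 0, 0], "rotation": [0, 0, 0]},
    {"delta_pos": [0.02, 0, 0], "rotation": [0, 0, 0]},
    {"delta_pos": [0, 0, 0], "rotation": [0, 0, 0]},
  ],
)

```text
time: 20.65
eef_pos: [0.6328, -0.2772, 0.0982]
eef_rot: [-0.703, -0.07, 0.705, -0.068]
force: [0.2, 0.1, -1.5]
width: 0.0449
```

```bash
python3 -c "
from h import *
plan([(.636,-.2835,.055,101)])"
```

```text
now [ 0.6328 -0.2772  0.0982] jaw -78.8 j [ 0.42  0.84 -0.07  1.44  0.07  0.87 -1.05] w 0.0449 F [ 0.2  0.1 -1.5] t 20.65
  turn 1 x [0.0037, 0.0029, 0.0038]
  shift 1 x [0.0432, 0.0068, -0.002] total [0.0432, 0.0068, -0.002]
```

Emit:
jog_arm(
  moves=[
    {"delta_pos": [0.01, 0.007, -0.002], "rotation": [0.004, 0.003, 0.004]},
    {"delta_pos": [0.02, 0, 0], "rotation": [0, 0, 0]},
    {"delta_pos": [0.01, 0, 0], "rotation": [0, 0, 0]},
    {"delta_pos": [0, 0, 0], "rotation": [0, 0, 0]},
  ],
)

```text
time: 21.05
eef_pos: [0.6371, -0.2836, 0.0605]
eef_rot: [0.705, 0.067, -0.702, 0.069]
force: [-0.1, -1.1, -0.6]
width: 0.045
```

```bash
python3 -c "
from h import *
plan([(.636,-.2835,.045,101)])"
```

```text
now [ 0.6371 -0.2836  0.0605] jaw -79.0 j [ 0.42  0.89 -0.07  1.45  0.07  0.8  -1.05] w 0.045 F [-0.1 -1.1 -0.6] t 21.05
  turn 1 x [0.0008, -0.0041, -0.0029]
  shift 1 x [0.0155, -0.0003, 0.001] total [0.0155, -0.0003, 0.001]
```

Emit:
jog_arm(
  moves=[
    {"delta_pos": [0.01, 0, 0.001], "rotation": [0, -0.005, -0.003]},
    {"delta_pos": [0.005, 0, 0], "rotation": [0, 0, 0]},
    {"delta_pos": [0, 0, 0], "rotation": [0, 0, 0]},
  ],
)

```text
time: 21.35
eef_pos: [0.6373, -0.2844, 0.0468]
eef_rot: [0.705, 0.067, -0.703, 0.069]
force: [-0.0, -0.0, -1.1]
width: 0.0448
```

Emit:
jog_arm(
  moves=[
    {"delta_pos": [0.003, 0, 0], "rotation": [0, 0, 0]},
    {"delta_pos": [0.002, 0, 0], "rotation": [0, 0, 0]},
  ],
)

```text
time: 21.55
eef_pos: [0.638, -0.2847, 0.0425]
eef_rot: [0.705, 0.067, -0.702, 0.069]
force: [0.4, 0.0, 0.0]
width: 0.045
```

Emit:
jog_arm(
  moves=[
    {"delta_pos": [0.003, 0, 0.001], "rotation": [0, 0, 0]},
    {"delta_pos": [0.001, 0, 0], "rotation": [0, 0, 0]},
  ],
)

```text
time: 21.75
eef_pos: [0.6378, -0.2849, 0.0404]
eef_rot: [0.706, 0.067, -0.702, 0.069]
force: [-3.4, 0.4, 6.8]
width: 0.0447
```

Emit:
jog_arm(
  moves=[
    {"delta_pos": [-0.001, 0, 0], "rotation": [0, 0, 0]},
    {"delta_pos": [0, 0, 0], "rotation": [0, 0, 0]},
    {"delta_pos": [0, 0, 0], "rotation": [0, 0, 0]},
    {"delta_pos": [0, 0, 0], "rotation": [0, 0, 0]},
    {"delta_pos": [0, 0, 0], "rotation": [0, 0, 0]},
    {"delta_pos": [0, 0, 0], "rotation": [0, 0, 0]},
  ],
  fingers=1,
)

```text
time: 22.35
eef_pos: [0.6384, -0.2853, 0.0421]
eef_rot: [0.706, 0.067, -0.701, 0.069]
force: [0.3, -0.4, 0.3]
width: 0.0855
```

Emit:
jog_arm(
  moves=[
    {"delta_pos": [-0.02, 0, 0], "rotation": [0, 0, 0]},
    {"delta_pos": [-0.03, 0, 0], "rotation": [0, 0, 0]},
    {"delta_pos": [-0.04, 0, 0], "rotation": [0, 0, 0]},
    {"delta_pos": [-0.04, 0, 0], "rotation": [0, 0, 0]},
    {"delta_pos": [-0.01, 0, 0], "rotation": [0, 0, 0]},
    {"delta_pos": [0, 0, 0], "rotation": [0, 0, 0]},
    {"delta_pos": [0, 0, 0], "rotation": [0, 0, 0]},
  ],
)

```text
time: 23.05
eef_pos: [0.6359, -0.2842, 0.1833]
eef_rot: [0.704, 0.068, -0.703, 0.068]
force: [-0.3, 0.4, -0.3]
width: 0.0852
```

```bash
python3 - <<'E'
from h import *
o=env.get_obs(); d=save('wrist','w9.png'); T=wristT(d,o); W=world(d,T)
g=mask(d['image'],'green')
m=blob(g&(W[...,2]>.02)&(W[...,2]<.04));print('wax',m.sum(),*rect(W[m]),np.percentile(W[m][:,2],[10,50,90]))
m=blob(g&(W[...,2]>-.005)&(W[...,2]<.015));print('tray',m.sum(),*rect(W[m]))
plan([(.439,-.141,.17,79)])
E
```

```text
wax 6289 [ 635.7 -284.1] [80.  46.2] 11.3 [0.02936343 0.03047838 0.03136974]
tray 6286 [ 633.4 -281.8] [110.2  75.6] 10.7
now [ 0.6356 -0.2841  0.1827] jaw -79.0 j [ 0.43  0.76 -0.08  1.36  0.06  1.03 -1.04] w 0.0852 F [-0.7 -0.8  0. ] t 23.1
  turn 3 x [0.1282, -0.0001, -0.0001]
  shift 6 x [0.0021, -0.0172, 0.0367] total [0.0127, -0.103, 0.2203]
```

Wax is flat in the tray. Next, the nylon brush.

Emit:
jog_arm(
  moves=[
    {"delta_pos": [0, 0, 0], "rotation": [0.128, 0, 0]},
    {"delta_pos": [0, 0, 0], "rotation": [0.128, 0, 0]},
    {"delta_pos": [0, 0, 0], "rotation": [0.128, 0, 0]},
    {"delta_pos": [0, -0.017, 0.0365], "rotation": [0, 0, 0]},
    {"delta_pos": [0, -0.017, 0.0365], "rotation": [0, 0, 0]},
    {"delta_pos": [0, -0.017, 0.0365], "rotation": [0, 0, 0]},
    {"delta_pos": [0, -0.017, 0.0365], "rotation": [0, 0, 0]},
    {"delta_pos": [0, -0.017, 0.0365], "rotation": [0, 0, 0]},
    {"delta_pos": [0, -0.014, 0.03], "rotation": [0, 0, 0]},
    {"delta_pos": [0, 0, 0], "rotation": [0, 0, 0]},
    {"delta_pos": [0, 0, 0], "rotation": [0, 0, 0]},
  ],
)

```text
time: 24.2
eef_pos: [0.4278, -0.1345, 0.1635]
eef_rot: [-0.688, 0.07, 0.718, 0.076]
force: [-0.2, -0.9, -0.6]
width: 0.0856
```

```bash
python3 - <<'E'
from h import *
o=env.get_obs(); d=save('wrist','w10.png'); T=wristT(d,o); W=world(d,T)
m=(W[...,2]>.036)&(W[...,2]<.053)&(np.hypot(W[...,0]-.445,W[...,1]+.139)<.08); m=blob(m)
print(m.sum(),*rect(W[m]),np.median(W[m][:,2]))
plan([(.439,-.141,.1,79),(.439,-.141,.049,None)])
E
```

```text
15207 [ 437.2 -141.3] [118.6  57.5] -11.4 0.046401943264528206
now [ 0.4275 -0.1344  0.1633] jaw -101.9 j [ 0.24  0.46  0.03  2.06 -0.02  0.66 -1.5 ] w 0.0855 F [-0.4 -0.   0.8] t 24.25
  turn 1 x [-0.0159, 0.0447, 0.0043]
  shift 2 x [0.0316, 0.0021, -0.0063] total [0.0633, 0.0043, -0.0125]
  shift 2 x [0.0255, 0.0, 0.0] total [0.051, 0.0, 0.0]
```

View pics/w10.png

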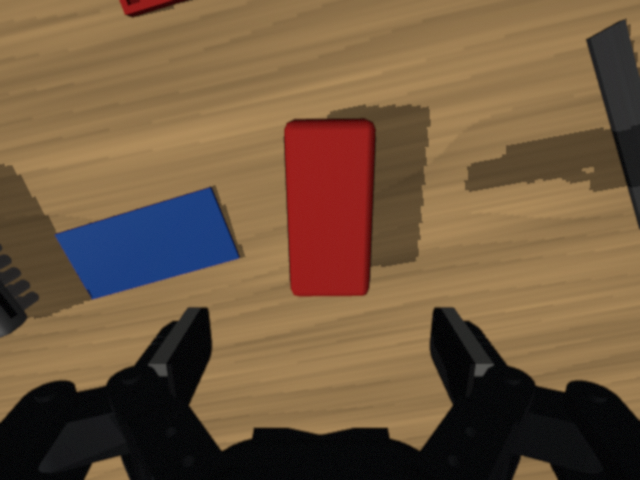

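The brush (330,207) is clear and undisturbed, with the scraper (150,240) to its left.

Emit:
jog_arm(
  moves=[
    {"delta_pos": [0.0, 0.003, -0.012], "rotation": [-0.012, 0.045, 0.004]},
    {"delta_pos": [0.03, 0, 0], "rotation": [0, 0, 0]},
    {"delta_pos": [0.025, 0, 0], "rotation": [0, 0, 0]},
    {"delta_pos": [0, 0, 0], "rotation": [0, 0, 0]},
  ],
)

```text
time: 24.65
eef_pos: [0.4441, -0.1436, 0.1049]
eef_rot: [0.706, -0.071, -0.701, -0.069]
force: [0.3, 0.3, 0.4]
width: 0.0855
```

```bash
python3 -c "
from h import *
plan([(.4385,-.141,.049,79)])"
```

```text
now [ 0.4441 -0.1436  0.1049] jaw -101.4 j [ 0.25  0.57  0.02  2.11 -0.02  0.46 -1.48] w 0.0855 F [0.3 0.3 0.4] t 24.65
  turn 1 x [-0.0067, -0.0072, -0.0016]
  shift 2 x [0.028, -0.0007, 0.003] total [0.0559, -0.0015, 0.006]
```

Emit:
jog_arm(
  moves=[
    {"delta_pos": [0.0, -0.0015, 0.006], "rotation": [-0.007, -0.007, -0.002]},
    {"delta_pos": [0.025, 0, 0.001], "rotation": [0, 0, 0]},
    {"delta_pos": [0.02, 0, 0.001], "rotation": [0, 0, 0]},
    {"delta_pos": [0, 0, 0], "rotation": [0, 0, 0]},
  ],
)

```text
time: 25.05
eef_pos: [0.4397, -0.1426, 0.061]
eef_rot: [0.706, -0.068, -0.702, -0.068]
force: [-0.1, 0.5, -0.1]
width: 0.0859
```

```bash
python3 -c "
from h import *
plan([(.4385,-.141,.049,79)])"
```

```text
now [ 0.4397 -0.1426  0.061 ] jaw -101.0 j [ 0.26  0.65  0.01  2.14 -0.02  0.34 -1.48] w 0.0859 F [-0.1  0.5 -0.1] t 25.05
  turn 1 x [-0.0007, -0.0052, -0.0004]
  shift 1 x [0.012, -0.0013, 0.0014] total [0.012, -0.0013, 0.0014]
```

Emit:
jog_arm(
  moves=[
    {"delta_pos": [0.013, -0.0013, 0.0015], "rotation": [0, -0.005, 0]},
    {"delta_pos": [0, 0, 0], "rotation": [0, 0, 0]},
    {"delta_pos": [0, 0, 0], "rotation": [0, 0, 0]},
  ],
)

```text
time: 25.35
eef_pos: [0.4404, -0.1416, 0.0496]
eef_rot: [0.705, -0.068, -0.702, -0.068]
force: [-0.2, 0.3, 0.2]
width: 0.0851
```

Emit:
jog_arm(
  moves=[
    {"delta_pos": [0, 0, 0], "rotation": [0, 0, 0]},
    {"delta_pos": [0, 0, 0], "rotation": [0, 0, 0]},
    {"delta_pos": [0, 0, 0], "rotation": [0, 0, 0]},
    {"delta_pos": [0, 0, 0], "rotation": [0, 0, 0]},
    {"delta_pos": [0, 0, 0], "rotation": [0, 0, 0]},
    {"delta_pos": [0, 0, 0], "rotation": [0, 0, 0]},
  ],
  fingers=0,
  newtons=45,
)

```text
time: 25.95
eef_pos: [0.4412, -0.1418, 0.0514]
eef_rot: [0.706, -0.069, -0.701, -0.067]
force: [1.3, 0.1, -0.9]
width: 0.0548
```

```bash
python3 -c "
from h import *
o=env.get_obs();x,y,z=o['eef_pos']
plan([(x,y,.15,79),(.661,-.082,.15,92.7)])"
```

```text
now [ 0.4412 -0.1418  0.0514] jaw -101.0 j [ 0.26  0.67  0.01  2.15 -0.02  0.31 -1.48] w 0.0548 F [ 1.3  0.1 -0.9] t 25.95
  turn 1 x [-0.0007, -0.0075, -0.001]
  shift 3 x [-0.0329, 0.0, -0.0] total [-0.0986, 0.0, -0.0]
  turn 2 x [-0.1196, 0.0, 0.0]
  shift 6 x [-0.0, -0.0082, -0.0371] total [-0.0, -0.0494, -0.2224]
```

Emit:
jog_arm(
  moves=[
    {"delta_pos": [-0.025, 0, 0], "rotation": [0, -0.007, 0]},
    {"delta_pos": [-0.04, 0, 0], "rotation": [0, 0, 0]},
    {"delta_pos": [-0.035, 0, 0], "rotation": [0, 0, 0]},
    {"delta_pos": [0, 0, 0], "rotation": [-0.12, 0, 0]},
    {"delta_pos": [0, 0, 0], "rotation": [-0.12, 0, 0]},
    {"delta_pos": [0, -0.008, -0.037], "rotation": [0, 0, 0]},
    {"delta_pos": [0, -0.008, -0.037], "rotation": [0, 0, 0]},
    {"delta_pos": [0, -0.008, -0.037], "rotation": [0, 0, 0]},
    {"delta_pos": [0, -0.008, -0.037], "rotation": [0, 0, 0]},
    {"delta_pos": [0, -0.006, -0.027], "rotation": [0, 0, 0]},
    {"delta_pos": [0, 0, 0], "rotation": [0, 0, 0]},
    {"delta_pos": [0, 0, 0], "rotation": [0, 0, 0]},
  ],
)

```text
time: 27.15
eef_pos: [0.6135, -0.0926, 0.1498]
eef_rot: [-0.702, -0.019, 0.711, -0.019]
force: [0.1, 0.1, -1.3]
width: 0.0551
```

```bash
python3 - <<'E'
from h import *
o=env.get_obs(); d=save('wrist','w11.png'); T=wristT(d,o); W=world(d,T); z=o['eef_pos'][2]
g=mask(d['image'],'red')
m=blob(g&(W[...,2]>z-.02)&(W[...,2]<z+.01));print('brush',m.sum(),*rect(W[m]),np.median(W[m][:,2])-z)
m=blob(g&(W[...,2]>-.005)&(W[...,2]<.015));print('tray',m.sum(),*rect(W[m]))
plan([(.66,-.082,.12,92.7),(.66,-.082,.08,None)])
E
```

```text
brush 34551 [617.2 -90.9] [102.6  54.7] 3.2 -0.004952247748575389
tray 18226 [687.  -79.5] [89.7 85.6] 2.7
now [ 0.6135 -0.0923  0.1499] jaw -86.9 j [ 0.14  0.69 -0.04  1.62  0.03  0.85 -1.43] w 0.0551 F [-0.5 -0.1 -1.5] t 27.2
  turn 1 x [0.0067, 0.0124, 0.0016]
  shift 2 x [0.0149, -0.004, -0.0235] total [0.0299, -0.0081, -0.047]
  shift 1 x [0.04, 0.0, 0.0] total [0.04, 0.0, 0.0]
```

View pics/w11.png

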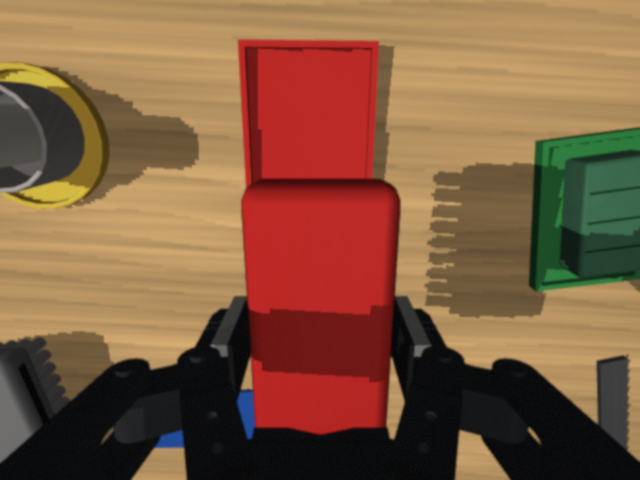

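The brush is held level at (320,300), the tray is ahead at (308,120), and the wax sits flat at right. Everything lines up within the ±11 mm margin.

Emit:
jog_arm(
  moves=[
    {"delta_pos": [0.0, -0.004, -0.024], "rotation": [0.007, 0.012, 0.002]},
    {"delta_pos": [0.01, -0.004, -0.024], "rotation": [0, 0, 0]},
    {"delta_pos": [0.03, 0, 0], "rotation": [0, 0, 0]},
    {"delta_pos": [0.02, 0, 0], "rotation": [0, 0, 0]},
    {"delta_pos": [0, 0, 0], "rotation": [0, 0, 0]},
  ],
)

```text
time: 27.7
eef_pos: [0.656, -0.0861, 0.0883]
eef_rot: [-0.705, -0.013, 0.709, -0.015]
force: [-0.1, 0.1, -1.3]
width: 0.0547
```

```bash
python3 -c "
from h import *
plan([(.662,-.082,.06,92.7)])"
```

```text
now [ 0.656  -0.0861  0.0883] jaw -87.7 j [ 0.11  0.81 -0.03  1.54  0.03  0.79 -1.46] w 0.0547 F [-0.1  0.1 -1.3] t 27.7
  turn 1 x [-0.0066, 0.0063, -0.0025]
  shift 1 x [0.0283, -0.0038, -0.0062] total [0.0283, -0.0038, -0.0062]
```

Emit:
jog_arm(
  moves=[
    {"delta_pos": [0.01, -0.004, -0.006], "rotation": [-0.007, 0.006, -0.0025]},
    {"delta_pos": [0.012, 0, 0], "rotation": [0, 0, 0]},
    {"delta_pos": [0, 0, 0], "rotation": [0, 0, 0]},
  ],
)

```text
time: 28.0
eef_pos: [0.6611, -0.0833, 0.0666]
eef_rot: [0.707, 0.016, -0.707, 0.017]
force: [-0.7, 0.1, -1.9]
width: 0.0551
```

```bash
python3 -c "
from h import *
plan([(.662,-.082,.0555,92.7)])"
```

```text
now [ 0.6611 -0.0833  0.0666] jaw -87.4 j [ 0.11  0.85 -0.03  1.54  0.03  0.75 -1.46] w 0.0551 F [-0.7  0.1 -1.9] t 28.0
  shift 1 x [0.0111, -0.0012, -0.0009] total [0.0111, -0.0012, -0.0009]
```

Emit:
jog_arm(
  moves=[
    {"delta_pos": [0.007, -0.001, -0.001], "rotation": [0, 0, 0]},
    {"delta_pos": [0.004, 0, 0], "rotation": [0, 0, 0]},
    {"delta_pos": [0, 0, 0], "rotation": [0, 0, 0]},
  ],
)

```text
time: 28.3
eef_pos: [0.6629, -0.0824, 0.0561]
eef_rot: [0.708, 0.016, -0.706, 0.017]
force: [-0.1, 0.9, -1.4]
width: 0.0548
```

Emit:
jog_arm(
  moves=[
    {"delta_pos": [0.003, 0, 0], "rotation": [0, 0, 0]},
    {"delta_pos": [0.001, 0, 0], "rotation": [0, 0, 0]},
  ],
)

```text
time: 28.5
eef_pos: [0.6639, -0.0825, 0.0553]
eef_rot: [0.709, 0.016, -0.705, 0.017]
force: [0.4, 0.1, -0.7]
width: 0.0551
```

Emit:
jog_arm(
  moves=[
    {"delta_pos": [0.003, 0, 0.001], "rotation": [0, -0.003, 0]},
    {"delta_pos": [0.001, 0, 0], "rotation": [0, 0, 0]},
  ],
)

```text
time: 28.7
eef_pos: [0.6647, -0.0825, 0.0553]
eef_rot: [0.709, 0.015, -0.704, 0.017]
force: [0.1, -0.8, -1.8]
width: 0.0549
```

Emit:
jog_arm(
  moves=[
    {"delta_pos": [0.004, 0, 0.002], "rotation": [0, -0.006, 0]},
    {"delta_pos": [0.003, 0, 0], "rotation": [0, 0, 0]},
  ],
)

```text
time: 28.9
eef_pos: [0.6649, -0.0825, 0.0551]
eef_rot: [0.709, 0.015, -0.705, 0.017]
force: [-7.8, 0.4, 14.9]
width: 0.0552
```

Contact; release and rise.

Emit:
jog_arm(
  moves=[
    {"delta_pos": [-0.001, 0, 0], "rotation": [0, 0, 0]},
    {"delta_pos": [0, 0, 0], "rotation": [0, 0, 0]},
    {"delta_pos": [0, 0, 0], "rotation": [0, 0, 0]},
    {"delta_pos": [0, 0, 0], "rotation": [0, 0, 0]},
    {"delta_pos": [0, 0, 0], "rotation": [0, 0, 0]},
  ],
  fingers=1,
)

```text
time: 29.4
eef_pos: [0.6657, -0.0828, 0.0562]
eef_rot: [0.71, 0.015, -0.704, 0.017]
force: [0.5, 1.0, -0.4]
width: 0.0856
```

Emit:
jog_arm(
  moves=[
    {"delta_pos": [-0.02, 0, 0], "rotation": [0, 0, 0]},
    {"delta_pos": [-0.03, 0, 0], "rotation": [0, 0, 0]},
    {"delta_pos": [-0.04, 0, 0], "rotation": [0, 0, 0]},
    {"delta_pos": [-0.045, 0, 0], "rotation": [0, 0, 0]},
    {"delta_pos": [-0.045, 0, 0], "rotation": [0, 0, 0]},
    {"delta_pos": [-0.02, 0, 0], "rotation": [0, 0, 0]},
    {"delta_pos": [0, 0, 0], "rotation": [0, 0, 0]},
  ],
)

```text
time: 30.1
eef_pos: [0.6632, -0.0822, 0.2585]
eef_rot: [-0.707, -0.016, 0.707, -0.017]
force: [-0.1, -0.5, 0.0]
width: 0.0855
```

```bash
python3 - <<'E'
from h import *
o=env.get_obs(); d=save('wrist','w12.png'); T=wristT(d,o); W=world(d,T)
g=mask(d['image'],'red')
m=blob(g&(W[...,2]>.04)&(W[...,2]<.06));print('brush',m.sum(),*rect(W[m]),np.percentile(W[m][:,2],[10,50,90]))
m=blob(g&(W[...,2]>-.005)&(W[...,2]<.015));print('tray',m.sum(),*rect(W[m]))
plan([(.4525,.138,.2,100)])
E
```

```text
brush 7756 [661.3 -80.1] [119.2  55.7] 4.0 [0.04902923 0.05039668 0.05139806]
tray 4040 [657.2 -80.7] [148.2  85.2] 2.6
now [ 0.6625 -0.0821  0.2569] jaw -87.4 j [ 0.11  0.65 -0.03  1.36  0.02  1.14 -1.45] w 0.0856 F [ 0.3 -0.4 -0.1] t 30.15
  turn 1 x [-0.1292, 0.0038, -0.0008]
  shift 7 x [0.0081, -0.0362, 0.0241] total [0.0569, -0.2533, 0.1686]
```

The red brush is flat in its tray. Now the steel brush.

Emit:
jog_arm(
  moves=[
    {"delta_pos": [0, 0, 0], "rotation": [-0.13, 0.004, 0]},
    {"delta_pos": [0, -0.036, 0.024], "rotation": [0, 0, 0]},
    {"delta_pos": [0, -0.036, 0.024], "rotation": [0, 0, 0]},
    {"delta_pos": [0, -0.036, 0.024], "rotation": [0, 0, 0]},
    {"delta_pos": [0, -0.036, 0.024], "rotation": [0, 0, 0]},
    {"delta_pos": [0.015, -0.036, 0.024], "rotation": [0, 0, 0]},
    {"delta_pos": [0.025, -0.036, 0.024], "rotation": [0, 0, 0]},
    {"delta_pos": [0.025, -0.025, 0.015], "rotation": [0, 0, 0]},
    {"delta_pos": [0.0, 0, 0], "rotation": [0, 0, 0]},
    {"delta_pos": [0, 0, 0], "rotation": [0, 0, 0]},
  ],
)

```text
time: 31.15
eef_pos: [0.4433, 0.1286, 0.1702]
eef_rot: [-0.691, -0.062, 0.718, -0.065]
force: [0.8, -0.5, 0.1]
width: 0.0858
```

```bash
python3 - <<'E'
from h import *
o=env.get_obs(); d=save('wrist','w13.png'); T=wristT(d,o); W=world(d,T)
m=(W[...,2]>.036)&(W[...,2]<.055)&(np.hypot(W[...,0]-.453,W[...,1]-.139)<.08); m=blob(m)
print(m.sum(),*rect(W[m]),np.median(W[m][:,2]))
plan([(.4525,.138,.1,98.5),(.4525,.138,.049,None)])
E
```

```text
14414 [451.  141.4] [118.5  57.3] 9.9 0.046393276403301806
now [0.4429 0.1285 0.1701] jaw -79.7 j [-0.26  0.47 -0.1   2.03  0.06  0.69 -1.78] w 0.085 F [-0.9 -0.2 -0.5] t 31.2
  turn 1 x [0.0314, 0.0398, -0.0013]
  shift 2 x [0.0351, -0.004, -0.0054] total [0.0701, -0.0079, -0.0109]
  shift 2 x [0.0255, 0.0, -0.0] total [0.051, 0.0, -0.0]
```

Emit:
jog_arm(
  moves=[
    {"delta_pos": [0.0, -0.0105, -0.012], "rotation": [0.007, 0.04, 0]},
    {"delta_pos": [0.03, 0, 0], "rotation": [0, 0, 0]},
    {"delta_pos": [0.025, 0, 0], "rotation": [0, 0, 0]},
    {"delta_pos": [0, 0, 0], "rotation": [0, 0, 0]},
  ],
)

```text
time: 31.6
eef_pos: [0.4593, 0.137, 0.1139]
eef_rot: [0.708, 0.057, -0.702, 0.058]
force: [0.1, -0.4, -0.1]
width: 0.0855
```

```bash
python3 -c "
from h import *
plan([(.4525,.1405,.049,99.9)])
o=env.get_obs(); d=imaging.get_image('wrist'); T=wristT(d,o); W=world(d,T)
m=(W[...,2]>.036)&(W[...,2]<.055)&(np.hypot(W[...,0]-.453,W[...,1]-.139)<.08); m=blob(m)
print(m.sum(),*rect(W[m]))
"
```

```text
now [0.4593 0.137  0.1139] jaw -80.7 j [-0.29  0.57 -0.07  2.07  0.08  0.5  -1.83] w 0.0855 F [ 0.1 -0.4 -0.1] t 31.6
  turn 1 x [-0.0104, -0.0088, -0.0027]
  shift 2 x [0.0325, -0.0023, 0.0031] total [0.0649, -0.0046, 0.0061]
20712 [450.8 141.3] [119.   57.3] 9.9
```

Emit:
jog_arm(
  moves=[
    {"delta_pos": [0.0, -0.005, 0.006], "rotation": [-0.01, -0.009, -0.003]},
    {"delta_pos": [0.03, 0, 0.001], "rotation": [0, 0, 0]},
    {"delta_pos": [0.022, 0, 0.001], "rotation": [0, 0, 0]},
    {"delta_pos": [0, 0, 0], "rotation": [0, 0, 0]},
  ],
)

```text
time: 32.05
eef_pos: [0.4562, 0.1408, 0.067]
eef_rot: [0.709, 0.061, -0.7, 0.058]
force: [-0.3, -0.1, 0.9]
width: 0.0854
```

```bash
python3 -c "
from h import *
plan([(.4525,.141,.049,99.9)])"
```

```text
now [0.4562 0.1408 0.067 ] jaw -80.3 j [-0.31  0.65 -0.06  2.1   0.1   0.37 -1.84] w 0.0854 F [-0.3 -0.1  0.9] t 32.05
  turn 1 x [-0.0039, -0.0129, 0.0024]
  shift 1 x [0.018, -0.0008, 0.0036] total [0.018, -0.0008, 0.0036]
```

Emit:
jog_arm(
  moves=[
    {"delta_pos": [0.019, -0.001, 0.004], "rotation": [-0.004, -0.013, 0.002]},
    {"delta_pos": [0, 0, 0], "rotation": [0, 0, 0]},
    {"delta_pos": [0, 0, 0], "rotation": [0, 0, 0]},
  ],
)

```text
time: 32.35
eef_pos: [0.4552, 0.142, 0.052]
eef_rot: [0.707, 0.062, -0.702, 0.06]
force: [0.1, 0.2, -0.3]
width: 0.0852
```

Emit:
jog_arm(
  moves=[
    {"delta_pos": [0, 0, 0], "rotation": [0, 0, 0]},
    {"delta_pos": [0, 0, 0], "rotation": [0, 0, 0]},
    {"delta_pos": [0, 0, 0], "rotation": [0, 0, 0]},
    {"delta_pos": [0, 0, 0], "rotation": [0, 0, 0]},
    {"delta_pos": [0, 0, 0], "rotation": [0, 0, 0]},
    {"delta_pos": [0, 0, 0], "rotation": [0, 0, 0]},
  ],
  fingers=0,
  newtons=45,
)

```text
time: 32.95
eef_pos: [0.4574, 0.1423, 0.0562]
eef_rot: [0.709, 0.062, -0.7, 0.059]
force: [-0.5, -1.2, -2.0]
width: 0.0549
```

```bash
python3 -c "
from h import *
o=env.get_obs();x,y,z=o['eef_pos']
plan([(x,y,.16,None),(.50,.26,.16,80.9),(.637,.26,.16,80.9)])"
```

```text
now [0.4574 0.1423 0.0562] jaw -80.2 j [-0.31  0.67 -0.05  2.11  0.1   0.35 -1.84] w 0.0549 F [-0.5 -1.2 -2. ] t 32.95
  shift 3 x [-0.0346, -0.0001, -0.0005] total [-0.1038, -0.0003, -0.0015]
  turn 3 x [0.1101, -0.0045, 0.0017]
  shift 3 x [0.0, -0.041, -0.0078] total [0.0, -0.1229, -0.0235]
  shift 4 x [0.0, -0.0054, -0.0338] total [0.0, -0.0217, -0.1353]
```

Emit:
jog_arm(
  moves=[
    {"delta_pos": [-0.025, 0, 0], "rotation": [0, 0, 0]},
    {"delta_pos": [-0.04, 0, 0], "rotation": [0, 0, 0]},
    {"delta_pos": [-0.035, 0, 0], "rotation": [0, 0, 0]},
    {"delta_pos": [0, 0, 0], "rotation": [0.11, -0.0045, 0.002]},
    {"delta_pos": [0, 0, 0], "rotation": [0.11, -0.0045, 0]},
    {"delta_pos": [0, 0, 0], "rotation": [0.11, 0, 0]},
    {"delta_pos": [0, -0.04, -0.008], "rotation": [0, 0, 0]},
    {"delta_pos": [0, -0.04, -0.012], "rotation": [0, 0, 0]},
    {"delta_pos": [0, -0.035, -0.025], "rotation": [0, 0, 0]},
    {"delta_pos": [0, -0.015, -0.035], "rotation": [0, 0, 0]},
    {"delta_pos": [0, 0, -0.02], "rotation": [0, 0, 0]},
    {"delta_pos": [0, 0, 0], "rotation": [0, 0, 0]},
  ],
)

```text
time: 34.15
eef_pos: [0.5753, 0.2551, 0.1551]
eef_rot: [-0.702, 0.062, 0.707, 0.06]
force: [-0.2, -0.5, -1.5]
width: 0.0545
```

Emit:
jog_arm(
  moves=[
    {"delta_pos": [0, 0, 0], "rotation": [0, 0, 0]},
  ],
)

```text
time: 34.25
eef_pos: [0.5742, 0.2553, 0.1541]
eef_rot: [-0.701, 0.062, 0.708, 0.06]
force: [-1.0, 0.5, -1.3]
width: 0.0547
```

```bash
python3 - <<'E'
from h import *
o=env.get_obs(); d=save('wrist','w14.png'); T=wristT(d,o); W=world(d,T); z=o['eef_pos'][2]
m=(W[...,2]>z-.025)&(W[...,2]<z+.003);m[:,:255]=0;m[:,385:]=0;m=blob(m);print('brush',m.sum(),*rect(W[m]),np.median(W[m][:,2])-z)
A=np.c_[W[m][:,:2],np.ones(m.sum())];print('slope',np.linalg.lstsq(A,W[m][:,2],rcond=None)[0])
plan([(.641,.2605,.12,80.9),(.641,.2605,.08,None)])
E
```

```text
brush 31581 [574.4 258.2] [107.3  56.3] -7.6 -0.008961116132498809
slope [-0.03726379 -0.00165231  0.16689827]
now [0.5741 0.2548 0.1541] jaw -99.9 j [-0.46  0.69  0.02  1.6  -0.02  0.86 -2.18] w 0.0547 F [ 0.5 -0.5 -1.4] t 34.3
  turn 1 x [-0.0136, 0.0101, -0.0045]
  shift 2 x [0.0171, -0.0081, -0.0326] total [0.0341, -0.0162, -0.0651]
  shift 1 x [0.04, 0.0, -0.0] total [0.04, 0.0, -0.0]
```

View pics/w14.png

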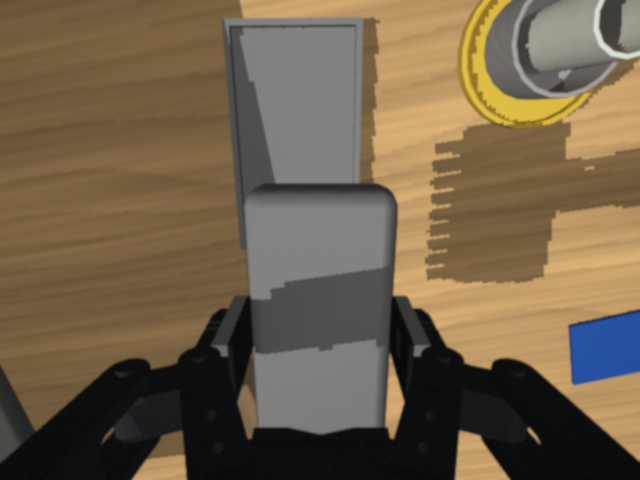

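The brush is held level at (320,310), the grey tray is ahead at (295,120), and the nested tins stand at upper right.

Emit:
jog_arm(
  moves=[
    {"delta_pos": [0.0, -0.007, -0.032], "rotation": [-0.0136, 0.01, -0.0045]},
    {"delta_pos": [0.01, -0.007, -0.032], "rotation": [0, 0, 0]},
    {"delta_pos": [0.03, 0, 0], "rotation": [0, 0, 0]},
    {"delta_pos": [0.02, 0, 0], "rotation": [0, 0, 0]},
    {"delta_pos": [0, 0, 0], "rotation": [0, 0, 0]},
  ],
)

```text
time: 34.8
eef_pos: [0.634, 0.2575, 0.0924]
eef_rot: [-0.702, 0.056, 0.708, 0.055]
force: [0.2, -0.6, -1.8]
width: 0.0546
```

```bash
python3 -c "
from h import *
plan([(.640,.2585,.065,80.9)])"
```

```text
now [0.634  0.2575 0.0924] jaw -99.0 j [-0.42  0.84  0.02  1.47 -0.02  0.84 -2.13] w 0.0546 F [ 0.2 -0.6 -1.8] t 34.8
  turn 1 x [0.0025, 0.0074, -0.0024]
  shift 1 x [0.0274, -0.002, -0.0057] total [0.0274, -0.002, -0.0057]
```

Emit:
jog_arm(
  moves=[
    {"delta_pos": [0.012, -0.002, -0.006], "rotation": [0.0025, 0.007, -0.0024]},
    {"delta_pos": [0.012, 0, 0], "rotation": [0, 0, 0]},
    {"delta_pos": [0, 0, 0], "rotation": [0, 0, 0]},
  ],
)

```text
time: 35.1
eef_pos: [0.6394, 0.259, 0.0687]
eef_rot: [0.705, -0.056, -0.705, -0.056]
force: [-0.1, -0.0, -1.9]
width: 0.0548
```

```bash
python3 -c "
from h import *
plan([(.640,.2585,.0605,80.9)])"
```

```text
now [0.6394 0.259  0.0687] jaw -99.1 j [-0.42  0.87  0.02  1.47 -0.02  0.8  -2.13] w 0.0548 F [-0.1 -0.  -1.9] t 35.1
  shift 1 x [0.0082, 0.0004, -0.0007] total [0.0082, 0.0004, -0.0007]
```

Emit:
jog_arm(
  moves=[
    {"delta_pos": [0.006, 0, -0.001], "rotation": [0, 0, 0]},
    {"delta_pos": [0.003, 0, 0], "rotation": [0, 0, 0]},
    {"delta_pos": [0, 0, 0], "rotation": [0, 0, 0]},
  ],
)

```text
time: 35.4
eef_pos: [0.641, 0.2594, 0.0604]
eef_rot: [0.706, -0.055, -0.704, -0.057]
force: [-0.2, -0.6, -1.6]
width: 0.0546
```

Emit:
jog_arm(
  moves=[
    {"delta_pos": [0.003, 0, 0], "rotation": [0, 0, 0]},
    {"delta_pos": [0.002, 0, 0], "rotation": [0, 0, 0]},
  ],
)

```text
time: 35.6
eef_pos: [0.6413, 0.2597, 0.0593]
eef_rot: [0.706, -0.055, -0.704, -0.057]
force: [-4.1, -1.0, 7.8]
width: 0.0548
```

Contact. Release, rise and back off towards the robot's side for the final check.

Emit:
jog_arm(
  moves=[
    {"delta_pos": [-0.001, 0, 0], "rotation": [0, 0, 0]},
    {"delta_pos": [0, 0, 0], "rotation": [0, 0, 0]},
    {"delta_pos": [0, 0, 0], "rotation": [0, 0, 0]},
    {"delta_pos": [0, 0, 0], "rotation": [0, 0, 0]},
    {"delta_pos": [0, 0, 0], "rotation": [0, 0, 0]},
  ],
  fingers=1,
)

```text
time: 36.1
eef_pos: [0.6429, 0.2604, 0.0624]
eef_rot: [0.707, -0.054, -0.702, -0.058]
force: [-0.0, 1.0, 0.0]
width: 0.0853
```

Emit:
jog_arm(
  moves=[
    {"delta_pos": [-0.02, 0, 0], "rotation": [0, 0, 0]},
    {"delta_pos": [-0.03, 0, 0], "rotation": [0, 0, 0]},
    {"delta_pos": [-0.04, 0, 0], "rotation": [0, 0, 0]},
    {"delta_pos": [-0.045, 0, 0], "rotation": [0, 0, 0]},
    {"delta_pos": [-0.045, 0, 0], "rotation": [0, 0, 0]},
    {"delta_pos": [0, 0, 0.04], "rotation": [0, 0, 0]},
    {"delta_pos": [0, -0.02, 0.04], "rotation": [0, 0, 0]},
    {"delta_pos": [0, -0.04, 0.02], "rotation": [0, 0, 0]},
    {"delta_pos": [0, -0.04, 0.02], "rotation": [0, 0, 0]},
    {"delta_pos": [0, -0.04, 0.02], "rotation": [0, 0, 0]},
    {"delta_pos": [0, 0, 0], "rotation": [0, 0, 0]},
    {"delta_pos": [0, 0, 0], "rotation": [0, 0, 0]},
  ],
)

```text
time: 37.3
eef_pos: [0.5234, 0.423, 0.2473]
eef_rot: [0.707, -0.056, -0.703, -0.059]
force: [1.3, -0.5, 0.5]
width: 0.0853
```

```bash
python3 - <<'E'
from h import *
d=save('top','top1.png'); W=world(d); R=np.hypot
for n,c,r,lo,hi in[('steel',(.635,.26),.08,.04,.058),('nylon',(.658,-.081),.08,.04,.058),('wax',(.634,-.282),.06,.022,.036),('wide',(.666,.101),.045,.034,.05),('slim',(.666,.101),.045,.078,.1)]:
    m=(W[...,2]>lo)&(W[...,2]<hi)&(R(W[...,0]-c[0],W[...,1]-c[1])<r); print(n,m.sum(),*(rect(W[m]) if m.any() else ()),np.percentile(W[m][:,2],[5,50,95]).round(4) if m.any() else '')
m=blob(mask(d['image'],'blue'),(331,290)); print('scraper',m.sum(),*rect(plane(d,edge(m),.004)))
print(env.get_obs()['eef_pos'])
E
```

```text
steel 1599 [636.8 261.4] [120.5  57.7] -9.1 [0.0435 0.0482 0.0517]
nylon 1601 [663.7 -81.5] [120.7  57.1] 2.6 [0.0436 0.0485 0.0521]
wax 868 [ 638.6 -283.5] [80.7 46.8] 11.2 [0.0248 0.0283 0.0322]
wide 216 [669.1 101.8] [62.6 62.3] -46.2 [0.0355 0.0412 0.0473]
slim 95 [670.3 102.2] [34.8 34.2] 69.8 [0.0793 0.0853 0.0899]
scraper 1602 [431.4   3.1] [125.3  54.8] -85.2
[0.52228075 0.42430169 0.24721715]
```

View pics/top1.png

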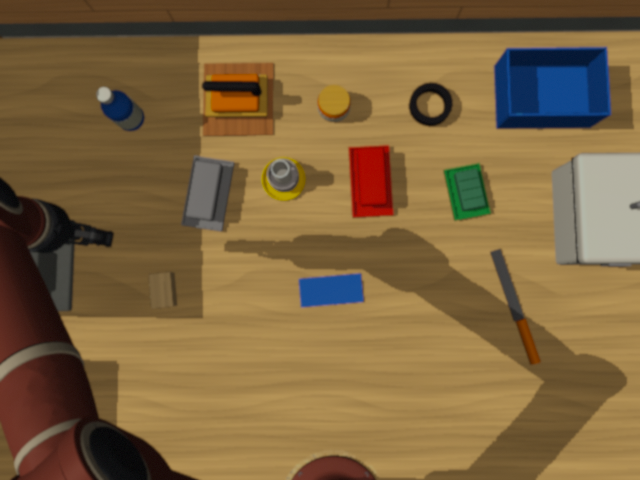

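All pieces are in place: steel brush (207,190), tins (284,178), red brush (372,180) and wax (468,190). The scraper at (331,290) hasn't moved.

```bash
python3 -c "
from station import job; print(job.close_job())"
```

```text
the job is handed in; nothing more can be done
None
```

All five pieces are in their places, and the job was handed in at about 37 s of the 131 s allowed. I put the wide tin in the yellow coaster, then stood the slim tin inside it. After that came the wax in the green tray, the red brush in the red tray and the steel brush in the grey tray.

**Last checks (top camera depth and wrist views):**
- **Tins:** both are upright and centred on each other to within about 1 mm. The slim rim is at about 87 mm and the wide rim at about 42 mm, which is right for nested tins.
- **Brushes:** both lie flat, bristles down, with their tops at about 49 mm.
- **Wax:** it lies flat with its top at about 29 mm.
- **Position in the trays:** each piece sits about 2–5 mm from its tray centre, with roughly 11 mm to spare each way.
- **Scraper:** it moved less than 0.5 mm, which is within measuring error.
- **Contact forces:** the highest force reading I saw was about 17 N, while setting a brush down. The gripper was clear of everything at hand-in.

**Disagreement:** the top and wrist cameras differed by 2–3 mm in x throughout, which was within the margins. No check failed.

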